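# Repack the tool case for sale

### The job

Get this second-hand tool set ready for the saleroom: lift the case lid right back until it rests on its stop and let go, then press every tool on the table fully home in its own cut-out in the foam, head the way the cut-out shows, while the lid stays open. When all are in, shut the lid completely, and leave the vase, mug and brass weight where they stand.

Things in the scene. Friction and masses are not known exactly. Their poses are not given: they have to be found in the camera images.
- case: Grey low case, fixed, 208 mm (its x) by 246 mm (its y), 30 mm high (52 with lid); origin at the centre of its underside, z up; hinge edge at +x, front edge with handle at -x. In it four charcoal foam blocks side by side along y, 58 mm apart, in any order, tops level with the rim 30 mm above the table. In place, heads of pliers and level point to the hinge, of caliper and wrench to the front.
- lid (a joint): Lid hinge angle in rad: 0 shut, 1.85 fully open, resting on its stop, leaning back past upright. Below about 1.5 the lid falls shut by itself when let go; it weighs about 0.4 kg. The lid is a black shell 208 by 246 mm, 22 mm high; its inside leaves 18 mm over the foam.
- lid_hinge (a point): Middle of the hinge axis, 30 mm above the table; the axis runs along the case's y. The lid opens upward: its front goes up and over towards the case's +x.
- lid_handle (a point): Middle of the lid's carrying handle: a round steel bar of 10 mm diameter, 110 mm long along the case's y, 40 mm out from the lid's front face (35 mm free gap), moving with the lid; 248 mm from the hinge axis, 40 mm above the table when shut. Pinched from above, the bar turns between the fingers, so the gripper can stay upright as the lid swings.
- pliers: Heavy pliers lying flat, 155 mm long: grip section (the joint) 30 mm wide and 24 mm thick at x -30..25; two black handles at x -85..-30, 46 mm wide over both, 20 mm thick; jaws at x 25..70, 20 mm wide, 18 mm thick. Origin on the underside in the middle of the grip section (mm in its own frame), x along the tool towards the head, z up. About 0.25 kg. Starts on the table; may be absent.
- pliers_head (a point): Head end of the pliers, on its x axis 70 mm from the origin, 5 mm above its underside.
- caliper: Digital caliper lying flat, 175 mm long: grey display block, the grip section, 32 mm wide and 24 mm thick at x -30..30; beam 16 mm wide, 10 mm thick from x -95 to 55; jaws at x 55..80, reaching from y -23 to y 12, 10 mm thick. Origin on the underside in the middle of the grip section (mm in its own frame), x along the tool towards the head, z up. About 0.25 kg. Starts on the table; may be absent.
- caliper_head (a point): Head end of the caliper, on its x axis 80 mm from the origin, 5 mm above its underside.
- wrench: Adjustable wrench lying flat, 170 mm long: black handle 22 mm wide and 24 mm thick at x -100..30 (grip it at the origin); steel head at x 30..70, 44 mm wide, 18 mm thick. Origin on the underside in the middle of the grip section (mm in its own frame), x along the tool towards the head, z up. About 0.25 kg. Starts on the table; may be absent.
- wrench_head (a point): Head end of the wrench, on its x axis 70 mm from the origin, 5 mm above its underside.
- level: Small aluminium spirit level lying flat, 170 mm long, 24 mm thick: body 26 mm wide at x -85..45, narrow nose 14 mm wide at x 45..85, green vials in its top. Origin on the underside in the middle of the grip section (mm in its own frame), x along the tool towards the head, z up. About 0.25 kg. Starts on the table; may be absent.
- level_head (a point): Head end of the level, on its x axis 85 mm from the origin, 5 mm above its underside.
- pliers_pocket (a point): The pliers's place in the foam: where the pliers's origin belongs, on the pocket floor, 13 mm below the foam's top; x to where the head must point. 2 mm to spare at each side, 2.5 mm at the ends. Springy foam lips pinch the grip section here: pushing it home takes about 10 N straight down. Home, the grip section stands 11 mm proud of the foam: hold it by its top 9 mm.
- caliper_pocket (a point): The caliper's place in the foam: where the caliper's origin belongs, on the pocket floor, 13 mm below the foam's top; x to where the head must point. 2 mm to spare at each side, 2.5 mm at the ends. Springy foam lips pinch the grip section here: pushing it home takes about 10 N straight down. Home, the grip section stands 11 mm proud of the foam: hold it by its top 9 mm.
- wrench_pocket (a point): The wrench's place in the foam: where the wrench's origin belongs, on the pocket floor, 13 mm below the foam's top; x to where the head must point. 2 mm to spare at each side, 2.5 mm at the ends. Springy foam lips pinch the grip section here: pushing it home takes about 10 N straight down. Home, the grip section stands 11 mm proud of the foam: hold it by its top 9 mm.
- level_pocket (a point): The level's place in the foam: where the level's origin belongs, on the pocket floor, 13 mm below the foam's top; x to where the head must point. 2 mm to spare at each side, 2.5 mm at the ends. Springy foam lips pinch the grip section here: pushing it home takes about 10 N straight down. Home, the grip section stands 11 mm proud of the foam: hold it by its top 9 mm.
- vase: White ceramic vase, 110 mm high, 84 mm across, a bystander; origin at the centre of its underside.
- mug: Blue mug, 90 mm high, 80 mm across, a bystander; origin at the centre of its underside.
- weight: Brass scale weight, 72 mm across, 50 mm high, a bystander; origin at the centre of its underside.
Mind the look-alikes: they are no part of the job. Leave any pink or red look-alike of the level alone. Leave any red look-alike of the caliper alone.

How it is judged:
By the outcome, as a careful person would: the job done as asked, in the order asked, and still so for the second after the job is handed in, with the robot touching nothing.
Of pliers, caliper, wrench, level only 3 to 4 are there at a start; the rules pass over those that are not, and their reading is None.
At some moment in a run one of pliers, caliper, wrench, level may be knocked a few centimetres aside while the robot is not near it.
Once in a run the grip may slacken for a moment while it holds something.
It also fails if it takes over 210 s, if anything falls off the work surface, if the arm or the gripper's body presses on something with over 40 N, if the wrist force passes 120 N, or if a joint passes its speed limit or range.

### The arm

A 6-joint arm with a two-finger parallel gripper is mounted at the origin on the work surface. World frame = base frame: x ahead of the robot, y to its left, z up, the work surface at z = 0. Lengths are in mm, angles in rad, forces in N, time in s.
With the tool pointing down it reaches from about 250 to 725 mm from the base axis. Payload 9.7 kg.
Tool frame: the origin (TCP) lies between the finger pads; the fingertips stand r.finger_overhang ahead of it and the grasp point (between the pads) lies 3 mm ahead of it (r.finger_overhang is the distance from the TCP to the fingertips, in mm); x points along the fingers, y is the direction in which the jaws open and shut, and the axes are right-handed (so a half turn about x gives the same grasp; the last joint's range is limited). The gripper opens to 85 mm and grips with 20 to 120 N. Pads are 22 mm wide; open, the fingers measure 114 mm over their backs; the gripper's body (76 mm by 85 mm) begins 54 mm behind the grasp point. The pads swing forward as they close: fully open they stand 13 mm farther back than shut.
Start: joints at [1.156, 0.087, 0.176, 1.66, 0, 1.571], TCP at [221.651, 503.357, 253.284] pointing down, gripper open.
Joint ranges: [-3.13, 3.13], [-0.85, 1.81], [-1.15, 1.24], [-2.2, 2.28], [-1.44, 1.52], [-3.14, 3.14]. Speed limits (rad/s): [2.22, 2.22, 2.57, 3.14, 3.14, 3.14].

### API

Orientations are given as a rotation vector (axis times angle).
In Python, from station import sense, camera, calibration, r gives the robot as it stands.
- The arm moves only by the shell command python3 -m handwheel 'ROWS' [OPENING] [FORCE]. ROWS is JSON, a list of rows, each a list of 4 numbers: the shift along the world's x, y, z in cm, then the turn about the world's z in degrees. In form: [[x, y, z, yaw], ...]. A call has exactly 8 rows; each row is the pose to reach, as a shift and turn from the pose commanded when the call began; what a row does not reach only later rows make up. A row lasts 1/8 s, in which the tool goes at most 62.5 mm and 10.7 degrees, less where a joint would pass 70% of its speed; a pose out of reach is approached as far as the arm can. A call with a gripper value outside its range is refused whole. OPENING is the opening, from 0 (shut) to 1 (fully open), set as the call begins (- or left out, the last holds). The fingers move at their own pace and stop on an object; FORCE is the grip in N (left out, the last holds). Time passes only in rows, so rows that repeat a pose let the fingers close, or fill a call up. It gives the time, the measured TCP pose, the force and the opening at its end, in the units of the state.
- sense(): the state, without advancing time (a new reading comes with each control period).
- camera(name): name is "side" or "top" or "wrist"; returns the picture (384x512x3 uint8, red, green, blue); there is no depth.
- calibration(name): a dict with "intrinsics" (3x3 intrinsics, pixels), "pose" (4x4, takes a point from camera to world coordinates); the wrist camera has in their place "mount" (4x4, takes a point from camera to tool coordinates, whose origin is the TCP and whose axes are the tool frame's). Camera axes: x right, y down, z forward; pixel columns grow to the right and rows downward; lengths in mm; the calibration is good to about 2 mm. A picture is of the moment at which its call begins: read the wrist's pose just before it. calibration takes no time and is no camera call.
- r.close_job(): hands the job in, once; it reports no verdict.
The state is a dict: "clock": time; "joints": joint angles; "qvel": joint speeds; "effort": joint torques, N m; "eef_pos": TCP position; "ee_rot": TCP orientation; "ft_force": force on the tool from outside, world axes, zero at the start; "wrist_torque": the same for the moment, N m; "gripper_width": opening from 0.0 (shut) to 1.0 (fully open).
Only numpy, scipy, OpenCV 4.12 (cv2) and the standard library are available. Lean on these libraries where they do the work, as an engineer would, in place of code of your own. Each camera call takes 0.05 s, during which the arm holds its last target. There are 200 camera calls.

## Working session

There is one attempt and no reset: what is moved stays moved. The work goes in short steps, Python scripts to look and compute and a shell command to move; the robot and the scene stay as the last step left them, time stands still between calls to the robot, and variables do not carry over. Pictures are saved under pics/ and viewed, about 12 in all and at most 16, crops included, and the job is handed in when it is done.

```bash
ls; mkdir -p pics; python3 - <<'E'
from station import sense,camera,calibration,r
import cv2,numpy as np
print(sense()); print(r.finger_overhang)
for n in("top","side","wrist"):
    c=calibration(n); print(n,{k:np.round(v,3).tolist() for k,v in c.items()})
ims=[camera(n) for n in("top","side")]
for n,i in zip(("top","side"),ims): cv2.imwrite(f"pics/{n}0.png",i[:,:,::-1])
E
```

```text
pics
{'clock': 0.0, 'joints': array([1.15598591e+00, 8.74757665e-02, 1.75135384e-01, 1.65978998e+00,
       1.15603381e-05, 1.57081608e+00]), 'qvel': array([ 1.61475105e-03,  8.52552935e-05,  4.77677250e-04,  3.38974613e-04,
       -8.69737663e-04, -3.92699199e-04]), 'effort': array([ 1.36825511e-03, -5.20382881e+01,  4.64807868e+01,  1.59941782e-02,
        8.52595008e-05, -3.45691689e-06]), 'eef_pos': array([221.57803133, 503.17959296, 252.57506   ]), 'ee_rot': array([ 0.32436698,  1.5464816 , -0.32642599]), 'ft_force': array([-0.27196702,  0.34965717,  0.3330139 ]), 'wrist_torque': array([0.00812518, 0.03717329, 0.01922073]), 'gripper_width': 1.0003304430749795}
22.0
top {'intrinsics': [[434.572, 0.0, 256.732], [0.0, 434.572, 185.496], [0.0, 0.0, 1.0]], 'pose': [[-0.014, -0.988, 0.152, 328.409], [-1.0, 0.013, -0.008, -99.984], [0.006, -0.152, -0.988, 1369.798], [0.0, 0.0, 0.0, 1.0]]}
side {'intrinsics': [[389.683, 0.0, 246.98], [0.0, 389.683, 188.307], [0.0, 0.0, 1.0]], 'pose': [[0.845, -0.307, 0.437, -59.643], [-0.534, -0.45, 0.715, -1003.393], [-0.023, -0.838, -0.545, 756.669], [0.0, 0.0, 0.0, 1.0]]}
wrist {'intrinsics': [[334.832, 0.0, 252.964], [0.0, 334.832, 187.768], [0.0, 0.0, 1.0]], 'mount': [[0.001, -0.328, 0.945, -121.677], [1.0, -0.0, -0.001, -0.276], [0.001, 0.945, 0.328, -84.801], [0.0, 0.0, 0.0, 1.0]]}
```

View pics/top0.png

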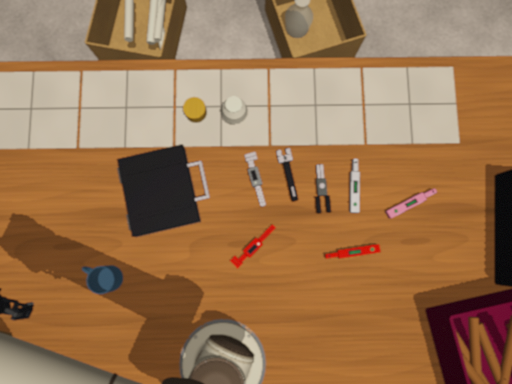

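View pics/side0.png

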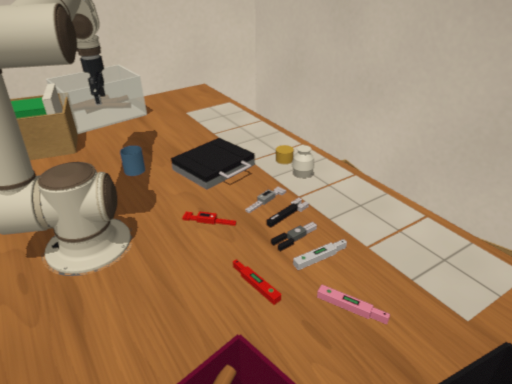

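The top view shows the case at about (160,190) with its handle on the right at (200,180), so its front faces world -y. Tools are caliper (255,178), wrench (288,175), pliers (322,190) and level (355,185), so all four are present. The look-alikes are red and pink, and the mug is at (105,278). The side view agrees.

```bash
cat > h.py <<'E'
import numpy as np,cv2
from station import sense,camera,calibration,r
from scipy.spatial.transform import Rotation as R
def campose(n,s=None):
    c=calibration(n)
    K=np.array(c['intrinsics'])
    if n!='wrist': return K,np.array(c['pose'])
    T=np.eye(4);T[:3,:3]=R.from_rotvec(s['ee_rot']).as_matrix();T[:3,3]=s['eef_pos']
    return K,T@np.array(c['mount'])
def ray(n,uv,z,s=None):
    K,P=campose(n,s)
    uv=np.atleast_2d(np.array(uv,float))
    d=(P[:3,:3]@np.linalg.inv(K)@np.c_[uv,np.ones(len(uv))].T).T
    t=(z-P[2,3])/d[:,2]
    return P[:3,3]+d*t[:,None]
def proj(n,X,s=None):
    K,P=campose(n,s); X=np.atleast_2d(np.array(X,float))
    q=K@P[:3,:3].T@(X-P[:3,3]).T
    return (q[:2]/q[2]).T
def snap(n,name):
    s=sense();im=camera(n);cv2.imwrite(f'pics/{name}.png',im[:,:,::-1]);np.savez(f'pics/{name}.npz',eef_pos=s['eef_pos'],ee_rot=s['ee_rot'])
    return im,s
def st():
    s=sense();m=R.from_rotvec(s['ee_rot']).as_matrix()
    print('t',round(s['clock'],2),'pos',np.round(s['eef_pos'],1),'jawyaw',round(np.degrees(np.arctan2(m[1,1],m[0,1])),1),'xax',np.round(m[:,0],3),'F',np.round(s['ft_force'],1),'w',round(s['gripper_width'],3),'j',np.round(s['joints'],2))
E
python3 - <<'E'
from h import *
st()
im=cv2.imread('pics/top0.png')
hsv=cv2.cvtColor(im,cv2.COLOR_BGR2HSV)
m=((hsv[...,2]<45)).astype(np.uint8);roi=np.zeros_like(m);roi[140:240,110:205]=1
m=cv2.morphologyEx(m*roi,cv2.MORPH_OPEN,np.ones((5,5)))
c=max(cv2.findContours(m,0,2)[0],key=cv2.contourArea);b=cv2.boxPoints(cv2.minAreaRect(c))
W=ray('top',b,52);print('lid',b.round(1).tolist(),W.round(1).tolist(),np.linalg.norm(np.roll(W,1,0)-W,axis=1))
print('handle ends',ray('top',[[203,161],[208,199]],40).round(1).tolist())
# non-wood objects : saturation based
wood=(hsv[...,1]>90)&(hsv[...,0]>5)&(hsv[...,0]<25)&(hsv[...,2]>70)
m=(~wood).astype(np.uint8);roi[:]=0;roi[150:222,235:375]=1
m=cv2.morphologyEx(m*roi,cv2.MORPH_CLOSE,np.ones((3,3)))
for c in cv2.findContours(m,0,2)[0]:
    if cv2.contourArea(c)<60: continue
    (x,y),wh,a=cv2.minAreaRect(c)
    b=cv2.boxPoints(cv2.minAreaRect(c)); B=ray('top',b,14)
    e=[(B[i]+B[(i+1)%4])/2 for i in range(4)]
    L=[np.linalg.norm(e[0]-e[2]),np.linalg.norm(e[1]-e[3])];k=int(np.argmax(L))
    p,q=sorted((e[k],e[k+2]),key=lambda v:-v[0])
    print('px',round(x),round(y),'hi end',p[:2].round(),'lo end',q[:2].round(),'LxW',np.round(L),'ang hi',np.degrees(np.arctan2(*(p-q)[[1,0]])).round(1))
big=cv2.resize(im[145:225,235:375],None,fx=5.5,fy=5.5,interpolation=cv2.INTER_CUBIC);cv2.imwrite('pics/crop0.png',big)
E
```

```text
t 0.1 pos [221.6 503.2 252.7] jawyaw 66.2 xax [-0.    -0.001 -1.   ] F [-0.2  0.1  0.8] w 1.0 j [ 1.16  0.09  0.18  1.66 -0.    1.57]
lid [[115.9000015258789, 159.5], [182.5, 144.89999389648438], [199.1999969482422, 221.3000030517578], [132.60000610351562, 235.8000030517578]] [[617.5, 323.1, 52.0], [661.2, 118.2, 52.0], [423.3, 64.8, 52.0], [382.2, 264.7, 52.0]] [242.47037938 209.50035421 243.81052597 204.02802745]
handle ends [[611.9, 55.5, 40.0], [492.3, 39.6, 40.0]]
px 322 188 hi end [ 603. -322.] lo end [ 450. -316.] LxW [153.  41.] ang hi -2.1
px 354 185 hi end [ 621. -425.] lo end [ 449. -416.] LxW [173.  28.] ang hi -2.7
px 256 179 hi end [644. -89.] lo end [ 471. -129.] LxW [177.  38.] ang hi 13.1
px 289 174 hi end [ 655. -195.] lo end [ 490. -231.] LxW [169.  47.] ang hi 12.4
```

View pics/crop0.png

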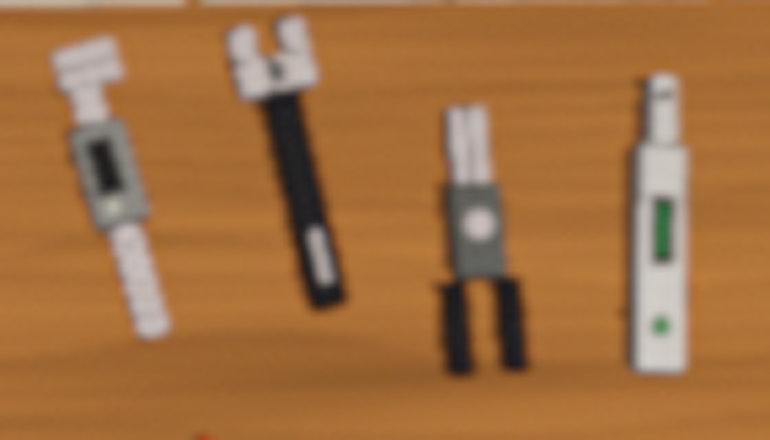

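The crop confirms all four heads point to larger world x. I'm moving above the handle for a close look.

```bash
python3 -m handwheel '[[33,-45.3,-5,36],[33,-45.3,-5,36],[33,-45.3,-5,36],[33,-45.3,-5,36],[33,-45.3,-5,36],[33,-45.3,-5,36],[33,-45.3,-5,36],[33,-45.3,-5,36]]'
python3 -m handwheel '[[0,0,0,0],[0,0,0,0],[0,0,0,0],[0,0,0,0],[0,0,0,0],[0,0,0,0],[0,0,0,0],[0,0,0,0]]' 0.5
python3 - <<'E'
from h import *
st(); snap('wrist','w1')
E
```

```text
clock: 1.1
eef_pos: [506.7, 111.5, 209.9]
ee_rot: [-0.168, 1.564, 0.168]
ft_force: [0.4, 0.9, -1.1]
gripper_width: 1.004
clock: 2.1
eef_pos: [505.9, 113.4, 210.3]
ee_rot: [-0.168, 1.564, 0.168]
ft_force: [-0.1, 0.0, -0.3]
gripper_width: 0.5
t 2.1 pos [505.9 113.4 210.3] jawyaw 102.2 xax [ 0. -0. -1.] F [-0.1  0.  -0.3] w 0.5 j [ 0.22 -0.    0.    1.57 -0.    0.01]
```

View pics/w1.png

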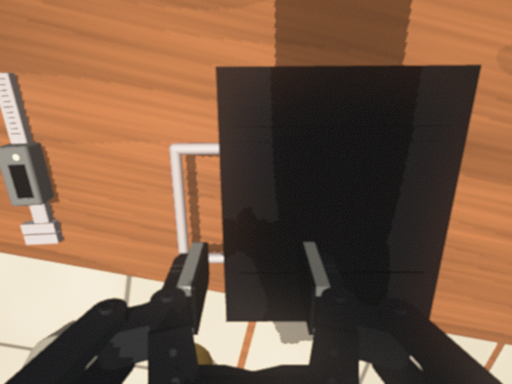

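The wrist view shows the handle bar from (175,148) to (186,258), with lid corners at (218,67), (480,66), (435,320) and (229,320).

```bash
python3 - <<'E'
from h import *
s=np.load('pics/w1.npz')
im=cv2.imread('pics/w1.png');g=cv2.cvtColor(im,cv2.COLOR_BGR2HSV)
m=((g[...,1]<60)&(g[...,2]>140)).astype(np.uint8)
P=[]
for v in range(160,238,4):
    u=np.flatnonzero(m[v,165:200])+165
    if len(u): P.append([u.mean(),v])
X=ray('wrist',P,43,s);d=np.polyfit(X[:,0],X[:,1],1)
print('bar pts',X[[0,-1]].round(1).tolist(),'dir',np.degrees(np.arctan(d[0])).round(1))
H=ray('wrist',[[175,148],[186,258]],43,s);print('bar ends',H.round(1).tolist(),'len',np.linalg.norm(H[0]-H[1]))
L=ray('wrist',[[218,67],[480,66],[435,320],[229,320]],52,s);print('lid',L.round(1).tolist(),np.linalg.norm(np.roll(L,1,0)-L,axis=1))
print(L.mean(0), np.degrees(np.arctan2(*(L[1]-L[0]+L[2]-L[3])[[1,0]])))
E
```

```text
bar pts [[510.0, 43.3, 43.0], [583.4, 59.8, 43.0]] dir 12.5
bar ends [[499.3, 41.4, 43.0], [606.5, 67.1, 43.0]] len 110.20227828515483
lid [[425.4, 67.3, 52.0], [381.2, 268.3, 52.0], [618.6, 328.1, 52.0], [663.4, 121.8, 52.0]] [244.09714095 205.81639786 244.79211689 211.12639803]
[522.15529199 196.35936718  52.        ] 102.32844288329494
```

```bash
python3 -m handwheel '[[4.7,-5.9,-8,0],[4.7,-5.9,-8,0],[4.7,-5.9,-8,0],[4.7,-5.9,-8,0],[4.7,-5.9,-10,0],[4.7,-5.9,-12,0],[4.7,-5.9,-14.5,0],[4.7,-5.9,-16.7,0]]' 0.35 60
python3 -m handwheel '[[0,0,0,0],[0,0,0,0],[0,0,0,0],[0,0,0,0],[0,0,0,0],[0,0,0,0],[0,0,0,0],[0,0,0,0]]' 0
python3 - <<'E'
from h import *
st(); im,s=snap('wrist','w2')
# arc plan
R0=248.2;ph=np.arctan2(10,248);x=np.array([-.213,.977])
for deg in (0,7.5,15,22.5,30,37.5,45,52.5,60,67.5,75,82.5,90,97.5,104,106):
    a=np.radians(deg);t=a+ph
    print(deg,np.round(np.r_[(248-R0*np.cos(t))*x,R0*np.sin(t)-10]/10,2))
E
```

```text
clock: 3.15
eef_pos: [553.4, 55.4, 44.3]
ee_rot: [-0.168, 1.562, 0.169]
ft_force: [0.1, -0.3, -0.6]
gripper_width: 0.351
clock: 4.15
eef_pos: [552.7, 53.3, 44.9]
ee_rot: [-0.17, 1.564, 0.165]
ft_force: [-2.7, -10.5, -1.8]
gripper_width: 0.094
t 4.15 pos [552.7  53.3  44.9] jawyaw 102.2 xax [ 0.    -0.003 -1.   ] F [ -2.7 -10.5  -1.8] w 0.094 j [ 0.1   0.12 -0.19  1.26 -0.   -0.12]
0 [-0.  0. -0.]
7.5 [-0.07  0.33  3.23]
15 [-0.24  1.08  6.38]
22.5 [-0.48  2.22  9.41]
30 [-0.81  3.73 12.27]
37.5 [-1.22  5.6  14.89]
45 [-1.7   7.79 17.24]
52.5 [-2.24 10.25 19.28]
60 [-2.83 12.96 20.98]
67.5 [-3.46 15.86 22.29]
75 [-4.12 18.9  23.21]
82.5 [-4.8  22.04 23.72]
90 [-5.5  25.21 23.8 ]
97.5 [-6.18 28.36 23.46]
104 [-6.77 31.04 22.82]
106 [-6.94 31.85 22.56]
```

View pics/w2.png

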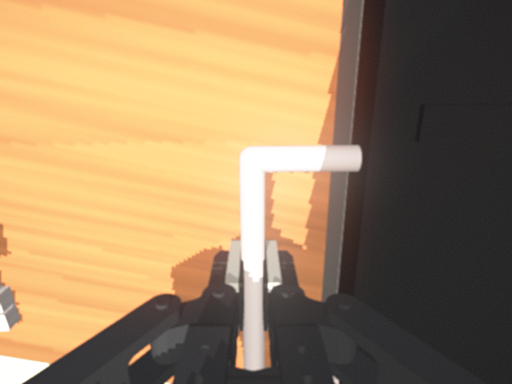

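The bar is held between the pads at about (255,260). I'm swinging the lid along its arc, with a check midway.

```bash
python3 -m handwheel '[[-0.07,0.33,3.23,0],[-0.24,1.08,6.38,0],[-0.48,2.22,9.41,0],[-0.81,3.73,12.27,0],[-1.22,5.6,14.89,0],[-1.7,7.79,17.24,0],[-2.24,10.25,19.28,0],[-2.83,12.96,20.98,0]]'
python3 -m handwheel '[[-0.63,2.9,1.31,0],[-1.29,5.94,2.23,0],[-1.97,9.08,2.74,0],[-2.67,12.25,2.82,0],[-3.35,15.4,2.48,0],[-3.94,18.08,1.84,0],[-3.94,18.08,1.84,0],[-3.94,18.08,1.84,0]]'
python3 - <<'E'
from h import *
st(); im,s=snap('side','s1')
E
```

```text
clock: 5.2
eef_pos: [523.7, 184.0, 256.9]
ee_rot: [-0.168, 1.562, 0.167]
ft_force: [-2.0, -0.2, -4.7]
gripper_width: 0.092
clock: 6.2
eef_pos: [484.4, 366.1, 275.1]
ee_rot: [-0.166, 1.561, 0.172]
ft_force: [-2.4, 1.5, 6.2]
gripper_width: 0.089
t 6.2 pos [484.4 366.1 275.1] jawyaw 102.3 xax [ 0.003  0.004 -1.   ] F [-2.4  1.5  6.2] w 0.089 j [0.65 0.23 0.39 1.72 0.   0.43]
```

View pics/s1.png

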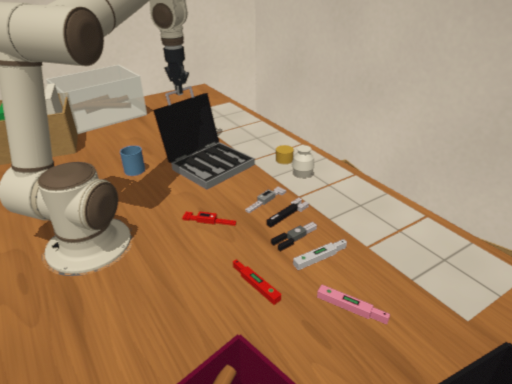

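The lid is back with the four cut-outs visible. Next I release and go up for a close look at the foam.

```bash
python3 -m handwheel '[[0,0,0,0],[0,0,0,0],[0,0,0,0],[0,0,0,0],[0,0,4,0],[0,0,7,0],[0,0,10,0],[0,0,10,0]]' 0.5
python3 -m handwheel '[[3,-5,0,0],[6,-10,0,0],[9,-15,0,0],[10.6,-18,-2,0],[10.6,-18,-6,0],[10.6,-18,-8,0],[10.6,-18,-8,0],[10.6,-18,-8,0]]'
python3 - <<'E'
from h import *
st(); im,s=snap('wrist','w3')
E
```

```text
clock: 7.25
eef_pos: [485.6, 365.0, 373.6]
ee_rot: [-0.166, 1.561, 0.169]
ft_force: [0.5, -0.2, 0.3]
gripper_width: 0.5
clock: 8.25
eef_pos: [591.2, 184.9, 292.2]
ee_rot: [-0.168, 1.564, 0.168]
ft_force: [-0.8, 0.6, -0.6]
gripper_width: 0.501
t 8.25 pos [591.2 184.9 292.2] jawyaw 102.2 xax [ 0.001  0.    -1.   ] F [-0.8  0.6 -0.6] w 0.501 j [0.3  0.28 0.48 1.77 0.   0.09]
```

View pics/w3.png

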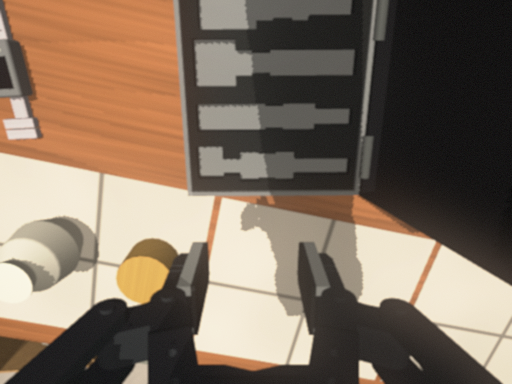

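The cut-outs seen run, from the image bottom (larger world x): caliper (270,163), level (270,117), wrench (275,63) and pliers at the cut-off top. I'll shift back so the whole foam is in view.

```bash
python3 -m handwheel '[[-4,0,0,0],[-8,0,0,0],[-8,0,0,0],[-8,0,0,0],[-8,0,0,0],[-8,0,0,0],[-8,0,0,0],[-8,0,0,0]]'
python3 - <<'E'
from h import *
st(); im,s=snap('wrist','w4')
E
```

```text
clock: 9.3
eef_pos: [511.4, 184.8, 291.3]
ee_rot: [-0.168, 1.565, 0.167]
ft_force: [-0.3, 0.6, -0.2]
gripper_width: 0.501
t 9.3 pos [511.4 184.8 291.3] jawyaw 102.2 xax [-0. -0. -1.] F [-0.3  0.6 -0.2] w 0.501 j [0.35 0.09 0.25 1.73 0.   0.13]
```

View pics/w4.png

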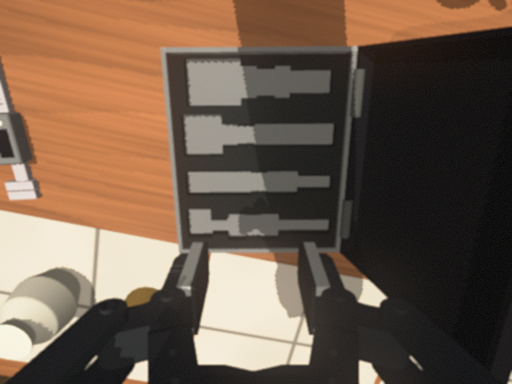

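All four cut-outs are visible at rows 82 (pliers), 133 (wrench), 181 (level) and 223 (caliper). Case rim corners are about (163,48), (358,46), (341,246) and (183,249).

```bash
python3 - <<'E'
from h import *
s=np.load('pics/w4.npz');im=cv2.imread('pics/w4.png');g=cv2.cvtColor(im,cv2.COLOR_BGR2GRAY)
K,P=campose('wrist',s);print('cam',P[:3,3].round(0))
C=ray('wrist',[[163,48],[358,46],[341,246],[183,249]],30,s)
print('case',C[:,:2].round(1).tolist(),np.linalg.norm(np.roll(C,1,0)-C,axis=1).round(1),C.mean(0).round(1))
ex=C[1]-C[0]+C[2]-C[3];ey=C[0]-C[3]+C[1]-C[2];print('yaw',np.degrees(np.arctan2(ex[1],ex[0])).round(2),np.degrees(np.arctan2(ey[1],ey[0])).round(2))
a=np.radians(102.3);X=np.array([np.cos(a),np.sin(a)]);Y=np.array([-X[1],X[0]]);c0=np.array([522,195.5])
cam=P[:2,3]-c0;cx,cy=cam@X,cam@Y;print('cam in case',cx,cy)
m=(g>85).astype(np.uint8);roi=np.zeros_like(m);roi[55:240,180:338]=1;m=cv2.morphologyEx(m*roi,cv2.MORPH_OPEN,np.ones((3,3)))
for c in cv2.findContours(m,0,1)[0]:
    if cv2.contourArea(c)<300: continue
    c=c[:,0].astype(float)
    Q={z:(ray('wrist',c,z,s)[:,:2]-c0)@np.c_[X,Y] for z in(17,30)}
    o=[]
    for k,cc in((0,cx),(1,cy)):
        lo17,hi17,lo30,hi30=[f(Q[z][:,k]) for z in(17,30) for f in(np.min,np.max)]
        # edge facing away (far) -> floor; near edge occluded by rim
        lo=lo30 if lo30>cc else lo17
        hi=hi17 if hi17>cc else hi30
        o+=[round(lo,1),round(hi,1),round((lo+hi)/2,1),(round(lo30,1),round(hi30,1))]
    print(c.mean(0).round(),'x',o[:4],'y',o[4:])
E
```

```text
cam [428. 167. 413.]
case [[425.4, 68.2], [380.0, 269.2], [611.8, 321.8], [659.2, 123.6]] [240.3 206.  237.7 203.9] [519.1 195.7  30. ]
yaw 103.09 -166.93
cam in case -8.341968949657971 97.57707761211927
[253. 224.] x [np.float64(-92.1), np.float64(87.1), np.float64(-2.5), (np.float64(-89.4), np.float64(84.0))] y [np.float64(-105.4), np.float64(-62.8), np.float64(-84.1), (np.float64(-98.8), np.float64(-62.8))]
[256. 181.] x [np.float64(-89.8), np.float64(84.3), np.float64(-2.7), (np.float64(-87.1), np.float64(81.3))] y [np.float64(-45.3), np.float64(-13.9), np.float64(-29.6), (np.float64(-40.6), np.float64(-13.9))]
[252. 134.] x [np.float64(-90.3), np.float64(84.1), np.float64(-3.1), (np.float64(-87.6), np.float64(81.1))] y [np.float64(3.7), np.float64(51.7), np.float64(27.7), (np.float64(6.8), np.float64(51.7))]
[253.  82.] x [np.float64(-83.2), np.float64(76.6), np.float64(-3.3), (np.float64(-80.7), np.float64(73.8))] y [np.float64(61.4), np.float64(111.0), np.float64(86.2), (np.float64(62.6), np.float64(110.6))]
```

The cut-out lengths come out at 179, 174, 174 and 160 mm, against 180, 175, 175 and 160 expected, so this is good. On to the caliper.

```bash
cat >> h.py <<'E'
TOOLS={'caliper':(80,95,10,10),'wrench':(70,100,18,24),'pliers':(70,85,18,20),'level':(85,85,24,24)}
A=np.radians(102.5);CX=np.array([np.cos(A),np.sin(A)]);CY=np.array([-CX[1],CX[0]]);C0=np.array([522,195.5])
PK={'caliper':(-10,-88.3),'level':(-2.7,-30.3),'wrench':(-18,27.7),'pliers':(4.3,85.7)}
def pocket(t): return C0+PK[t][0]*CX+PK[t][1]*CY
def mask(im):
    h=cv2.cvtColor(im,cv2.COLOR_RGB2HSV)
    wood=(h[...,1]>85)&(h[...,0]<28)
    return cv2.morphologyEx((~wood).astype(np.uint8),cv2.MORPH_CLOSE,np.ones((5,5)))
def tool(t,im,s,near,yaw0,n='wrist',rad=115,save=None):
    """axis and origin from the non-wood blob about the rough origin 'near' and rough yaw (deg)"""
    hd,tl,zh,zt=TOOLS[t]
    m=mask(im);v,u=np.nonzero(m);uv=np.c_[u,v]
    X=ray(n,uv,12,s)[:,:2];a=np.radians(yaw0)
    for _ in range(3):
        e=np.array([np.cos(a),np.sin(a)]);f=np.array([-e[1],e[0]])
        l=(X-near)@e;w=(X-near)@f
        k=(abs(l)<rad)&(abs(w)<30)
        # longitudinal slices, lateral middle -> axis line (body part only)
        L=[];M=[]
        lo,hi={'caliper':(-85,-35),'wrench':(-90,20),'pliers':(-75,60),'level':(-75,40)}[t]
        for b in range(lo,hi,5):
            q=k&(l>=b)&(l<b+5)
            if q.sum()>3: L.append(b+2.5);M.append((w[q].min()+w[q].max())/2)
        p=np.polyfit(L,M,1);a+=np.arctan(p[0]);near=near+f*np.median(M)*0.9
    e=np.array([np.cos(a),np.sin(a)]);f=np.array([-e[1],e[0]])
    l=(X-near)@e;w=(X-near)@f;k=(abs(l)<rad)&(abs(w)<20)
    ends=[]
    for z,pick,off in((zh,np.argmax,hd),(zt,np.argmin,-tl)):
        Xz=ray(n,uv[k],z,s)[:,:2];lz=(Xz-near)@e
        ends.append(np.percentile(lz,99.7 if off>0 else .3)-off)
    o=near+e*np.mean(ends)
    print(t,'origin',o.round(1),'yaw',np.degrees(a).round(1),'head/tail estimates',np.round(ends,1),'len',round(ends[0]-ends[1]+hd+tl,1))
    return o,np.degrees(a)
E
python3 -m handwheel '[[0,-6,0,0],[0,-12,0,0],[1.9,-18,-3,0],[1.9,-24,-6,0],[1.9,-29.7,-8,0],[1.9,-29.7,-8,0],[1.9,-29.7,-8,0],[1.9,-29.7,-8,0]]'
python3 - <<'E'
from h import *
st(); im,s=snap('wrist','w5')
tool('caliper',im,s,np.array([565,-107.]),13)
m=mask(im);d=im[:,:,::-1].copy();d[m>0]=(d[m>0]*.5+[0,120,0]);cv2.imwrite('pics/w5m.png',d)
E
```

```text
clock: 10.35
eef_pos: [530.6, -111.2, 212.3]
ee_rot: [-0.169, 1.563, 0.168]
ft_force: [-0.5, 0.3, 0.4]
gripper_width: 0.5
t 10.35 pos [ 530.6 -111.2  212.3] jawyaw 102.3 xax [ 0.001 -0.    -1.   ] F [-0.5  0.3  0.4] w 0.5 j [-0.21  0.06  0.06  1.58  0.   -0.42]
caliper origin [ 581.7 -100.6] yaw 15.4 head/tail estimates [35.8 -0. ] len 210.8
```

View pics/w5m.png

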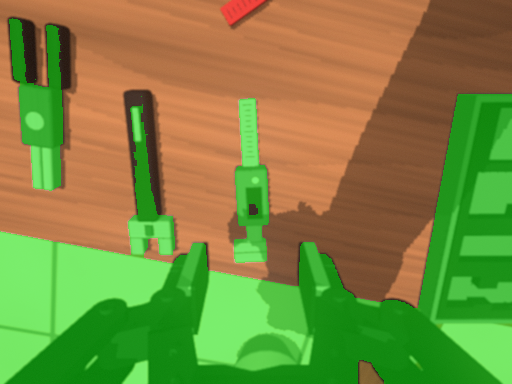

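The view shows the caliper at (252,190), the wrench at (148,170) and the pliers at (41,115). The mask needs to include the black parts and keep to one component.

```bash
python3 - <<'E'
t=open('h.py').read()
t=t.replace("(h[...,0]<28)\n","(h[...,0]<28)&(h[...,2]>48)\n").replace("np.ones((5,5)))\ndef tool","np.ones((3,3)))\ndef tool")
t=t.replace("m=mask(im);v,u=","m=mask(im);lab=cv2.connectedComponents(m)[1];c=proj(n,np.r_[near,15],s)[0].astype(int);w=lab[c[1]-8:c[1]+9,c[0]-8:c[0]+9];w=w[w>0];m=lab==np.bincount(w).argmax();v,u=")
open('h.py','w').write(t)
E
cat > chk.py <<'E'
from h import *
import sys
im=cv2.imread('pics/w5.png')[:,:,::-1];s=np.load('pics/w5.npz')
o,y=tool('caliper',im,s,np.array([565,-107.]),13)
tool('wrench',im,s,np.array([585,-211.]),12.4)
E
python3 chk.py
```

```text
caliper origin [ 564.3 -105.4] yaw 15.3 head/tail estimates [-0.4 -0.1] len 174.7
wrench origin [ 611.9 -208.3] yaw 11.7 head/tail estimates [40.1 13.5] len 196.6
```

```bash
python3 -m handwheel '[[3.4,0.6,-5,3],[3.4,0.6,-10,3],[3.4,0.6,-13,3],[3.4,0.6,-15,3],[3.4,0.6,-16.4,3],[3.4,0.6,-17.4,3],[3.4,0.6,-17.4,3],[3.4,0.6,-17.4,3]]' 0.6 60
python3 -m handwheel '[[0,0,0,0],[0,0,0,0],[0,0,0,0],[0,0,0,0],[0,0,0,0],[0,0,0,0],[0,0,0,0],[0,0,0,0]]' 0
python3 -c "
from h import *
st()"
python3 -m handwheel '[[0,0,3,0],[0,0,7,0],[0,0,12,0],[0,0,16,0],[0,0,16,0],[0,0,16,0],[0,0,16,0],[0,0,16,0]]'
python3 - <<'E'
from h import *
st(); im,s=snap('wrist','w6')
print(pocket('caliper'))
E
```

```text
clock: 11.4
eef_pos: [564.7, -106.2, 38.3]
ee_rot: [-0.209, 1.56, 0.208]
ft_force: [-0.2, 0.6, 0.5]
gripper_width: 0.601
clock: 12.4
eef_pos: [564.8, -106.4, 38.6]
ee_rot: [-0.209, 1.559, 0.208]
ft_force: [-1.2, 0.2, 6.0]
gripper_width: 0.345
t 12.4 pos [ 564.8 -106.4   38.6] jawyaw 105.2 xax [ 0.002 -0.    -1.   ] F [-1.2  0.2  6. ] w 0.345 j [-0.19  0.17 -0.15  1.25  0.   -0.45]
clock: 13.4
eef_pos: [563.8, -106.2, 196.3]
ee_rot: [-0.208, 1.563, 0.209]
ft_force: [-0.3, -0.4, -3.0]
gripper_width: 0.351
t 13.4 pos [ 563.8 -106.2  196.3] jawyaw 105.2 xax [-0.002  0.    -1.   ] F [-0.3 -0.4 -3. ] w 0.351 j [-0.19  0.13  0.11  1.56 -0.   -0.45]
[610.37133357 204.84865784]
```

View pics/w6.png

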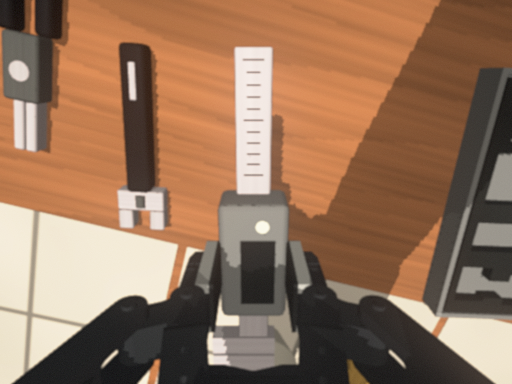

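The caliper is held centrally, with its tail end at row 47, columns 235-272. I'll measure its offset in the grip.

```bash
cat >> h.py <<'E'
def held(t,im,s,zt,dz=38.5,cols=(215,295),rows=(5,150)):
    """tail-end offset of the held tool: zt = top height of tail part; returns along/lateral offset of origin from TCP, yaw error"""
    g=mask(im);P=[]
    g[:, :cols[0]]=0;g[:,cols[1]:]=0
    lab=cv2.connectedComponents(g)[1];l=lab[rows[1],(cols[0]+cols[1])//2];g=lab==l
    z=s['eef_pos'][2]-dz+zt
    v0=np.flatnonzero(g.any(1)).min()
    for v in range(v0+8,rows[1],4):
        u=np.flatnonzero(g[v]);P.append([(u.min()+u.max())/2,v])
    M=R.from_rotvec(s['ee_rot']).as_matrix();j=M[:2,1];e=-np.array([j[1],-j[0]])  # e: jaw yaw+90
    X=ray('wrist',P,z,s)[:,:2]-s['eef_pos'][:2]
    ue=np.flatnonzero(g[v0+1]).mean();T=ray('wrist',[[ue,v0]],z,s)[0,:2]-s['eef_pos'][:2]
    a=np.polyfit(X@e,X@j,1)
    print(t,'tail row',v0,'tail along',round(T@e,1),'lateral line slope deg',np.degrees(np.arctan(a[0])).round(2),'at TCP',round(a[1],1),'w',P[0])
E
python3 - <<'E'
from h import *
im=cv2.imread('pics/w6.png')[:,:,::-1];s=np.load('pics/w6.npz')
held('caliper',im,s,10)
E
```

```text
caliper tail row 47 tail along 94.7 lateral line slope deg -0.1 at TCP -0.1 w [np.float64(253.0), 55]
```

```bash
python3 -m handwheel '[[0.6,3,0,-10],[1.2,6,0,-20],[1.8,9,0,-30],[2.4,12,0,-40],[3,15,0,-50],[3.6,18,0,-60],[4.2,21,0,-70],[4.7,22,0,-80]]'
python3 -m handwheel '[[0,3,0,-8],[0,6,-3,-12.7],[0,9.1,-6,-12.7],[0,9.1,-7.6,-12.7],[0,9.1,-7.6,-12.7],[0,9.1,-7.6,-12.7],[0,9.1,-7.6,-12.7],[0,9.1,-7.6,-12.7]]'
python3 - <<'E'
from h import *
st(); im,s=snap('wrist','w7')
print(pocket('caliper'))
E
```

```text
clock: 14.45
eef_pos: [611.2, 115.5, 196.9]
ee_rot: [0.882, 1.385, -0.882]
ft_force: [0.9, -0.4, -2.9]
gripper_width: 0.347
clock: 15.45
eef_pos: [611.6, 204.4, 122.4]
ee_rot: [1.048, 1.304, -1.046]
ft_force: [0.1, -0.6, -2.0]
gripper_width: 0.353
t 15.45 pos [611.6 204.4 122.4] jawyaw 12.5 xax [ 0.001  0.    -1.   ] F [ 0.1 -0.6 -2. ] w 0.353 j [ 0.32  0.3   0.17  1.44 -0.    1.68]
[610.37133357 204.84865784]
```

View pics/w7.png

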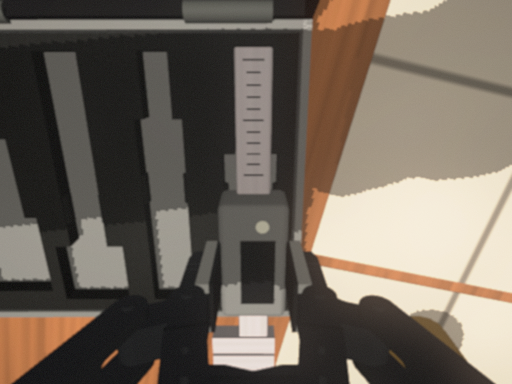

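The held caliper sits over its cut-out, and the neighbouring level and wrench cut-outs are clearly visible. I'll use those to cross-check the foam coordinates from this pose.

```bash
python3 - <<'E'
from h import *
im=cv2.imread('pics/w7.png');g=cv2.cvtColor(im,cv2.COLOR_BGR2GRAY).astype(int);s=np.load('pics/w7.npz')
K,P=campose('wrist',s);print('cam case',((P[:2,3]-C0)@CX).round(1),((P[:2,3]-C0)@CY).round(1),P[2,3].round(0))
def q(u,v,z): 
    d=ray('wrist',[[u,v]],z,s)[0,:2]-C0; return np.r_[d@CX,d@CY].round(1)
for nm,c,rows in(('level nose',155,(62,75,90,105)),('wrench handle',68,(70,100,140,180)),('level body',165,(130,150,170,190))):
    for v in rows:
        row=g[v];cc=c+ (v-70)//4 if nm[0]=='w' else c
        t=60 if False else (row[cc]+row[cc-25 if nm!='wrench handle' else cc-35])/2
        l=cc
        while row[l]>50:l-=1
        rr=cc
        while row[rr]>50:rr+=1
        L=q(l+.5,v,17);Rr=q(rr-.5,v,30);print(nm,v,(l,rr),'floor L',L,'rim R',Rr,'mid y',((L[1]+Rr[1])/2).round(1))
for nm,c in(('level end',155),('wrench end',60)):
    v=70
    while g[v,c]>50:v-=1
    print(nm,v,q(c,v+.5,17),q(c,v+.5,30))
E
```

```text
cam case 73.9 -89.1 244.0
level nose 62 (142, 168) floor L [ 79.4 -19.1] rim R [ 79.1 -38.1] mid y -28.6
level nose 75 (144, 169) floor L [ 71.6 -19.6] rim R [ 71.7 -38.1] mid y -28.8
level nose 90 (145, 170) floor L [ 62.3 -19.2] rim R [ 62.9 -38. ] mid y -28.6
level nose 105 (147, 172) floor L [ 52.8 -19.5] rim R [ 54.  -38.5] mid y -29.0
wrench handle 70 (46, 79) floor L [74.6 42.8] rim R [74.6 15.9] mid y 29.4
wrench handle 100 (51, 84) floor L [56.  43.3] rim R [57.  15.9] mid y 29.6
wrench handle 140 (59, 90) floor L [29.5 43.1] rim R [32.  16.2] mid y 29.6
wrench handle 180 (67, 97) floor L [ 0.7 42.9] rim R [ 4.9 15.8] mid y 29.4
level body 130 (140, 183) floor L [ 36.3 -13.1] rim R [ 38.4 -44.2] mid y -28.6
level body 150 (143, 185) floor L [ 22.5 -13.6] rim R [ 25.4 -44.6] mid y -29.1
level body 170 (145, 186) floor L [  8.1 -13.5] rim R [ 11.8 -44.4] mid y -29.0
level body 190 (149, 185) floor L [ -6.9 -14.7] rim R [ -2.3 -42.7] mid y -28.7
level end 50 [ 86.1 -27.7] [ 85.4 -31.2]
wrench end 51 [85.6 32.1] [84.9 25.1]
```

The two pictures agree within 1.5 mm, and the close one is more direct (spacing 58.3 mm, widths right). I'll use it and insert the caliper.

```bash
sed -i "s/^PK=.*/PK={'caliper':(-9,-86.8),'level':(-1.7,-28.8),'wrench':(-17,29.4),'pliers':(5.3,87.4)}/" h.py
python3 -m handwheel '[[-0.3,0.14,0,0],[-0.3,0.14,-2,0],[-0.3,0.14,-3.5,0],[-0.3,0.14,-4.5,0],[-0.3,0.14,-5,0],[-0.3,0.14,-5,0],[-0.3,0.14,-5,0],[-0.3,0.14,-5,0]]' - 80
python3 -c "
from h import *
st()"
python3 -m handwheel '[[0,0,-0.3,0],[0,0,-0.6,0],[0,0,-0.9,0],[0,0,-1.2,0],[0,0,-1.5,0],[0,0,-1.7,0],[0,0,-1.7,0],[0,0,-1.7,0]]'
python3 - <<'E'
from h import *
st(); 
d=sense()['eef_pos'][:2]-C0;print(d@CX,d@CY)
E
```

```text
clock: 16.5
eef_pos: [608.5, 206.3, 72.0]
ee_rot: [1.047, 1.304, -1.046]
ft_force: [0.3, 0.5, -1.4]
gripper_width: 0.339
t 16.5 pos [608.5 206.3  72. ] jawyaw 12.5 xax [ 0.001  0.    -1.   ] F [ 0.3  0.5 -1.4] w 0.339 j [0.33 0.31 0.09 1.34 0.   1.68]
clock: 17.5
eef_pos: [609.0, 206.5, 55.8]
ee_rot: [1.048, 1.303, -1.044]
ft_force: [1.0, 0.3, 6.0]
gripper_width: 0.343
t 17.5 pos [609.  206.5  55.8] jawyaw 12.5 xax [ 0.002  0.001 -1.   ] F [1.  0.3 6. ] w 0.343 j [ 0.33  0.32  0.06  1.31 -0.    1.68]
-8.11765769862436 -87.34665281473903
```

```bash
python3 -m handwheel '[[0,0,-0.1,0],[0,0,-0.2,0],[0,0,-0.3,0],[0,0,-0.3,0],[0,0,-0.3,0],[0,0,-0.3,0],[0,0,-0.3,0],[0,0,-0.3,0]]'
python3 -m handwheel '[[0,0,0,0],[0,0,0,0],[0,0,0,0],[0,0,0,0],[0,0,3,0],[0,0,7,0],[0,0,12,0],[0,0,15,0]]' 0.55
python3 - <<'E'
from h import *
st(); im,s=snap('wrist','w8')
E
```

```text
clock: 18.5
eef_pos: [609.1, 206.5, 55.7]
ee_rot: [1.049, 1.302, -1.043]
ft_force: [-9.0, -2.6, 25.0]
gripper_width: 0.342
clock: 19.5
eef_pos: [608.6, 206.3, 204.2]
ee_rot: [1.048, 1.303, -1.045]
ft_force: [-0.4, 0.2, -0.1]
gripper_width: 0.544
t 19.5 pos [608.6 206.3 204.2] jawyaw 12.5 xax [ 0.002  0.001 -1.   ] F [-0.4  0.2 -0.1] w 0.544 j [ 0.33  0.3   0.33  1.6  -0.    1.68]
```

View pics/w8.png

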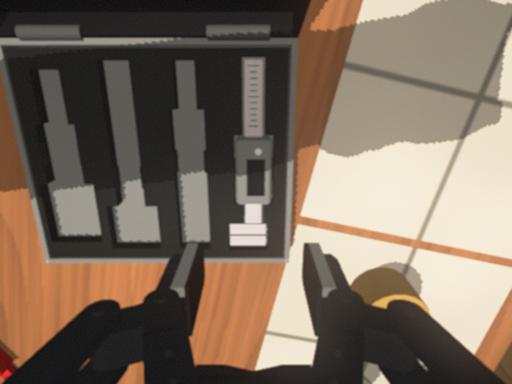

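The caliper is home: the contact force rose to 25 N with no further travel, and it lies level at (253,190) between the rims. Next, the wrench.

```bash
python3 -m handwheel '[[0,-5,0,10],[-1,-10,0,20],[-2,-15,0,30],[-3,-21,0,40],[-4,-27,0,50],[-5,-33,0,60],[-6,-38,0,70],[-6.4,-42.1,0,80]]'
python3 -m handwheel '[[0,0,0,9.5],[0,0,0,9.5],[0,0,0,9.5],[0,0,0,9.5],[0,0,0,9.5],[0,0,0,9.5],[0,0,0,9.5],[0,0,0,9.5]]' 0.5
python3 - <<'E'
from h import *
st(); im,s=snap('wrist','w9')
im2=camera('top');cv2.imwrite('pics/top1.png',im2[:,:,::-1])
m=mask(im);
lab,n=cv2.connectedComponentsWithStats(m)[1:3]
near=np.array([587,-210.]);print(proj('wrist',np.r_[near,15],s))
print([list(x) for x in n if x[4]>300])
tool('wrench',im,s,near,12)
E
```

```text
clock: 20.55
eef_pos: [543.4, -216.9, 201.3]
ee_rot: [-0.038, 1.571, 0.038]
ft_force: [0.9, 0.2, 0.4]
gripper_width: 0.551
clock: 21.55
eef_pos: [544.3, -214.8, 201.5]
ee_rot: [-0.165, 1.564, 0.165]
ft_force: [0.3, -0.9, -0.4]
gripper_width: 0.5
t 21.55 pos [ 544.3 -214.8  201.5] jawyaw 102.0 xax [ 0. -0. -1.] F [ 0.3 -0.9 -0.4] w 0.5 j [-0.38  0.16  0.15  1.57 -0.   -0.59]
[[249.31153732 207.5892008 ]]
[[np.int32(0), np.int32(0), np.int32(512), np.int32(384), np.int32(126769)], [np.int32(9), np.int32(0), np.int32(54), np.int32(197), np.int32(7916)], [np.int32(163), np.int32(37), np.int32(13), np.int32(61), np.int32(463)], [np.int32(131), np.int32(96), np.int32(38), np.int32(108), np.int32(3227)], [np.int32(245), np.int32(118), np.int32(10), np.int32(37), np.int32(356)], [np.int32(2), np.int32(227), np.int32(510), np.int32(157), np.int32(57619)]]Traceback (most recent call last):
  File "<stdin>", line 8, in <module>
  File "h.py", line 49, in tool
    p=np.polyfit(L,M,1);a+=np.arctan(p[0]);near=near+f*np.median(M)*0.9
    raise TypeError("expected non-empty vector for x")
TypeError: expected non-empty vector for x
```

```bash
python3 - <<'E'
from h import *
for f,pts in(('w9',[(249,190),(243,170),(256,180),(256,140),(200,150),(300,150)]),('w6',[(140,150),(130,100)]),('w8',[(15,160)])):
    im=cv2.imread(f'pics/{f}.png');h=cv2.cvtColor(im,cv2.COLOR_BGR2HSV)
    print(f,[(p,h[p[1],p[0]].tolist()) for p in pts])
im=cv2.imread('pics/w9.png');h=cv2.cvtColor(im,cv2.COLOR_BGR2HSV)
print(h[180,215:290:3].tolist())
E
```

```text
w9 [((249, 190), [10, 100, 64]), ((243, 170), [7, 94, 68]), ((256, 180), [9, 92, 64]), ((256, 140), [11, 97, 71]), ((200, 150), [12, 153, 205]), ((300, 150), [12, 154, 205])]
w6 [((140, 150), [10, 86, 65]), ((130, 100), [7, 40, 108])]
w8 [((15, 160), [12, 148, 117])]
[[12, 156, 190], [12, 154, 191], [12, 150, 194], [12, 153, 195], [12, 153, 195], [12, 152, 196], [12, 153, 195], [12, 154, 192], [10, 124, 84], [10, 103, 67], [7, 94, 68], [8, 95, 67], [10, 98, 65], [9, 90, 68], [10, 104, 64], [11, 138, 74], [12, 154, 171], [12, 150, 200], [12, 153, 197], [12, 155, 196], [12, 154, 192], [12, 155, 183], [12, 151, 183], [12, 151, 187], [12, 152, 189]]
```

```bash
sed -i 's/h\[...,1\]>85/h[...,1]>122/' h.py
python3 - <<'E'
from h import *
im=cv2.imread('pics/w9.png')[:,:,::-1];s=np.load('pics/w9.npz')
tool('wrench',im,s,np.array([587,-210.]),12)
s1=np.load('pics/w5.npz');tool('caliper',cv2.imread('pics/w5.png')[:,:,::-1],s1,np.array([565,-107.]),13)
E
```

```text
wrench origin [ 605.2 -206.1] yaw 11.6 head/tail estimates [39.2 -2. ] len 211.2
caliper origin [ 564.4 -105.5] yaw 15.2 head/tail estimates [ 0.2 -0.6] len 175.8
```

```bash
python3 - <<'E'
from h import *
im=cv2.imread('pics/w9.png')[:,:,::-1];s=np.load('pics/w9.npz')
near=np.array([587,-210.])+np.array([.98,.2])*-2;a=np.radians(11.6);e=np.array([np.cos(a),np.sin(a)]);f=np.array([-e[1],e[0]])
m=mask(im);v,u=np.nonzero(m);X=ray('wrist',np.c_[u,v],18,s)[:,:2]-near;l=X@e;w=X@f
for b in range(20,100,2):
    q=(l>=b)&(l<b+2)&(abs(w)<30); print(b,q.sum(),(w[q].min().round(),w[q].max().round()) if q.any() else '',end=' ')
h=cv2.cvtColor(im,cv2.COLOR_RGB2HSV)
p=proj('wrist',[np.r_[near+e*b,10] for b in range(30,100,5)],s).astype(int)
print([(tuple(map(int,x)),h[x[1],x[0]].tolist()) for x in p])
E
```

```text
20 80 (np.float64(-19.0), np.float64(21.0)) 22 54 (np.float64(-20.0), np.float64(21.0)) 24 75 (np.float64(-21.0), np.float64(21.0)) 26 88 (np.float64(-21.0), np.float64(22.0)) 28 89 (np.float64(-22.0), np.float64(22.0)) 30 75 (np.float64(-21.0), np.float64(22.0)) 32 57 (np.float64(-22.0), np.float64(22.0)) 34 89 (np.float64(-23.0), np.float64(22.0)) 36 90 (np.float64(-23.0), np.float64(22.0)) 38 78 (np.float64(-23.0), np.float64(22.0)) 40 56 (np.float64(-23.0), np.float64(22.0)) 42 88 (np.float64(-22.0), np.float64(22.0)) 44 88 (np.float64(-22.0), np.float64(22.0)) 46 64 (np.float64(-22.0), np.float64(23.0)) 48 61 (np.float64(-22.0), np.float64(23.0)) 50 62 (np.float64(-23.0), np.float64(23.0)) 52 54 (np.float64(-23.0), np.float64(23.0)) 54 38 (np.float64(-22.0), np.float64(23.0)) 56 63 (np.float64(-23.0), np.float64(23.0)) 58 64 (np.float64(-23.0), np.float64(23.0)) 60 32 (np.float64(-23.0), np.float64(23.0)) 62 64 (np.float64(-23.0), np.float64(23.0)) 64 64 (np.float64(-23.0), np.float64(23.0)) 66 31 (np.float64(-23.0), np.float64(23.0)) 68 63 (np.float64(-30.0), np.float64(22.0)) 
[... 372 characters left out ...]
-30.0), np.float64(30.0)) 88 83 (np.float64(-30.0), np.float64(30.0)) 90 110 (np.float64(-29.0), np.float64(29.0)) 92 55 (np.float64(-29.0), np.float64(29.0)) 94 110 (np.float64(-29.0), np.float64(29.0)) 96 64 (np.float64(-29.0), np.float64(28.0)) 98 98 (np.float64(-29.0), np.float64(28.0)) [((249, 230), [10, 98, 57]), ((249, 235), [10, 35, 130]), ((249, 239), [16, 58, 75]), ((249, 243), [16, 47, 81]), ((249, 247), [14, 41, 81]), ((249, 252), [12, 147, 207]), ((249, 256), [12, 143, 196]), ((249, 260), [12, 146, 209]), ((249, 264), [12, 141, 177]), ((249, 268), [12, 145, 187]), ((249, 272), [12, 104, 191]), ((249, 276), [21, 32, 241]), ((249, 280), [21, 34, 241]), ((249, 284), [21, 33, 241])]
```

The wrench's head and tail are consistent at origin (585.0, -210.2), yaw 11.6. Grasping it.

```bash
python3 -m handwheel '[[4.1,0.5,-5,-0.4],[4.1,0.5,-10,-0.4],[4.1,0.5,-13,-0.4],[4.1,0.5,-15,-0.4],[4.1,0.5,-16,-0.4],[4.1,0.5,-16.3,-0.4],[4.1,0.5,-16.3,-0.4],[4.1,0.5,-16.3,-0.4]]' 0.55 80
python3 -m handwheel '[[0,0,0,0],[0,0,0,0],[0,0,0,0],[0,0,0,0],[0,0,0,0],[0,0,0,0],[0,0,0,0],[0,0,0,0]]' 0
python3 -c "
from h import *
st()"
python3 -m handwheel '[[0,0,3,0],[0,0,7,0],[0,0,12,0],[0,0,16,0],[0,0,16,0],[0,0,16,0],[0,0,16,0],[0,0,16,0]]'
python3 - <<'E'
from h import *
st(); im,s=snap('wrist','w10')
held('wrench',im,s,24)
print(pocket('wrench'))
E
```

```text
clock: 22.65
eef_pos: [585.8, -210.0, 39.6]
ee_rot: [-0.16, 1.563, 0.159]
ft_force: [0.4, -0.6, -0.3]
gripper_width: 0.547
clock: 23.65
eef_pos: [585.5, -209.8, 39.3]
ee_rot: [-0.16, 1.564, 0.159]
ft_force: [-2.0, 1.3, 5.6]
gripper_width: 0.223
t 23.65 pos [ 585.5 -209.8   39.3] jawyaw 101.6 xax [ 0.001 -0.    -1.   ] F [-2.   1.3  5.6] w 0.223 j [-0.34  0.28 -0.02  1.27  0.   -0.55]
clock: 24.65
eef_pos: [584.8, -209.6, 197.1]
ee_rot: [-0.159, 1.567, 0.16]
ft_force: [-0.3, -0.6, -2.2]
gripper_width: 0.223
t 24.65 pos [ 584.8 -209.6  197.1] jawyaw 101.6 xax [-0.002  0.001 -1.   ] F [-0.3 -0.6 -2.2] w 0.223 j [-0.34  0.25  0.25  1.58  0.   -0.55]
wrench tail row 26 tail along 100.9 lateral line slope deg -0.19 at TCP 0.1 w [np.float64(253.5), 34]
[496.97637083 172.53964323]
```

```bash
python3 -m handwheel '[[-1,4,0,-10],[-2,8,0,-20],[-3,12,0,-30],[-4,16,0,-40],[-5,20,0,-50],[-6,24,0,-60],[-7,27,0,-70],[-8,29,0,-80]]'
python3 -m handwheel '[[-0.8,3,0,-9],[-0.8,6,-3,-9.1],[-0.8,9.1,-6,-9.1],[-0.8,9.1,-7.7,-9.1],[-0.8,9.1,-7.7,-9.1],[-0.8,9.1,-7.7,-9.1],[-0.8,9.1,-7.7,-9.1],[-0.8,9.1,-7.7,-9.1]]'
python3 - <<'E'
from h import *
st(); im,s=snap('wrist','w11'); held('wrench',im,s,24,39.3)
d=s['eef_pos'][:2]-C0;print('now',d@CX,d@CY)
im=im[:,:,::-1];g=cv2.cvtColor(im,cv2.COLOR_BGR2GRAY).astype(int)
def q(u,v,z):
    d=ray('wrist',[[u,v]],z,s)[0,:2]-C0; return np.r_[d@CX,d@CY]
# level and pliers pockets: scan lateral floors
for t in('level','pliers','wrench'):
    for X in (60,30,10):
        p=proj('wrist',np.r_[C0+X*CX+PK[t][1]*CY,17],s)[0].astype(int)
        if not(0<=p[0]<512 and 0<=p[1]<384): continue
        row=g[p[1]];l=r2=p[0]
        while l>0 and row[l]>50:l-=1
        while r2<511 and row[r2]>50:r2+=1
        side=t=='level'  # camera on left of level -> near edge is left
        a=q(l+.5,p[1],30 if side else 17)[1];b=q(r2-.5,p[1],17 if side else 30)[1]
        print(t,X,p,row[p[0]],(l,r2),round(a,1),round(b,1),'mid',round((a+b)/2,1))
E
```

```text
clock: 25.7
eef_pos: [504.7, 81.5, 198.2]
ee_rot: [0.93, 1.363, -0.93]
ft_force: [0.6, -0.5, -3.2]
gripper_width: 0.223
clock: 26.7
eef_pos: [497.7, 170.9, 122.3]
ee_rot: [1.048, 1.304, -1.046]
ft_force: [0.3, 0.4, -3.8]
gripper_width: 0.224
t 26.7 pos [497.7 170.9 122.3] jawyaw 12.5 xax [ 0.001  0.    -1.   ] F [ 0.3  0.4 -3.8] w 0.224 j [ 0.33  0.02 -0.15  1.4  -0.    1.68]
wrench tail row 0 tail along 108.9 lateral line slope deg -0.06 at TCP 0.4 w [np.float64(254.5), 8]
now -18.73402098011143 29.092141938264028
level 60 [342  80] 95 (np.int64(333), np.int64(359)) -19.7 -38.8 mid -29.3
level 30 [339 127] 98 (np.int64(320), np.int64(363)) -13.7 -44.6 mid -29.2
level 10 [336 156] 95 (np.int64(318), np.int64(360)) -13.6 -44.7 mid -29.2
pliers 60 [162  80] 97 (np.int64(143), np.int64(179)) 99.9 74.6 mid 87.3
pliers 30 [166 127] 96 (np.int64(141), np.int64(190)) 104.5 69.7 mid 87.1
pliers 10 [169 156] 96 (np.int64(146), np.int64(189)) 103.3 71.5 mid 87.4
wrench 60 [252  80] 144 (np.int64(245), np.int64(262)) 34.1 24.1 mid 29.1
wrench 30 [252 127] 143 (np.int64(245), np.int64(261)) 34.3 24.5 mid 29.4
wrench 10 [252 156] 28 (np.int64(252), np.int64(252)) 29.6 30.3 mid 30.0
```

Lateral fit is confirmed by both neighbours (29.0). Inserting the wrench.

```bash
python3 -m handwheel '[[0,0.08,-1,0],[0,0.08,-2.5,0],[0,0.08,-4,0],[0,0.08,-5,0],[0,0.08,-5,0],[0,0.08,-5,0],[0,0.08,-5,0],[0,0.08,-5,0]]'
python3 -m handwheel '[[0,0,-0.3,0],[0,0,-0.6,0],[0,0,-0.9,0],[0,0,-1.2,0],[0,0,-1.4,0],[0,0,-1.6,0],[0,0,-1.6,0],[0,0,-1.6,0]]'
python3 -m handwheel '[[0,0,-0.1,0],[0,0,-0.2,0],[0,0,-0.3,0],[0,0,-0.3,0],[0,0,-0.3,0],[0,0,-0.3,0],[0,0,-0.3,0],[0,0,-0.3,0]]'
```

```text
clock: 27.75
eef_pos: [497.5, 172.1, 71.9]
ee_rot: [1.047, 1.304, -1.046]
ft_force: [0.4, 0.4, -2.9]
gripper_width: 0.225
clock: 28.75
eef_pos: [497.8, 172.2, 56.3]
ee_rot: [1.048, 1.304, -1.045]
ft_force: [0.1, 0.7, 7.3]
gripper_width: 0.22
clock: 29.75
eef_pos: [497.9, 172.2, 56.2]
ee_rot: [1.049, 1.303, -1.044]
ft_force: [-10.7, -3.2, 31.5]
gripper_width: 0.22
```

```bash
python3 -m handwheel '[[0,0,0,0],[0,0,0,0],[0,0,0,0],[0,0,0,0],[0,0,3,0],[0,0,7,0],[0,0,12,0],[0,0,15,0]]' 0.5
python3 -m handwheel '[[0,-5,0,-10],[1,-10,0,-20],[2,-16,0,-30],[3,-22,0,-40],[4,-28,0,-50],[5,-34,0,-60],[6,-40,0,-70],[7.2,-45,0,-80]]'
python3 -m handwheel '[[0,-4,0,-10],[0,-4.1,0,-20],[0,-4.1,0,-24.5],[0,-4.1,0,-24.5],[0,-4.1,0,-24.5],[0,-4.1,0,-24.5],[0,-4.1,0,-24.5],[0,-4.1,0,-24.5]]'
python3 - <<'E'
from h import *
st(); im,s=snap('wrist','w12'); 
tool('pliers',im,s,np.array([533,-319.5]),-2)
im=camera('top');cv2.imwrite('pics/top2.png',im[:,:,::-1])
E
```

```text
clock: 30.75
eef_pos: [497.6, 172.1, 204.9]
ee_rot: [1.048, 1.304, -1.045]
ft_force: [0.5, 0.3, -0.2]
gripper_width: 0.5
clock: 31.75
eef_pos: [569.1, -280.4, 202.1]
ee_rot: [2.009, 0.393, -2.01]
ft_force: [1.3, -0.1, 0.3]
gripper_width: 0.498
clock: 32.75
eef_pos: [569.3, -319.0, 202.5]
ee_rot: [-2.204, 0.037, 2.204]
ft_force: [0.3, -0.2, 0.1]
gripper_width: 0.497
t 32.75 pos [ 569.3 -319.   202.5] jawyaw -91.9 xax [ 0. -0. -1.] F [ 0.3 -0.2  0.1] w 0.497 j [-0.51  0.33  0.36  1.6   0.    2.66]
pliers origin [ 534.5 -315. ] yaw 3.2 head/tail estimates [0.7 2.1] len 153.6
```

View pics/w12.png

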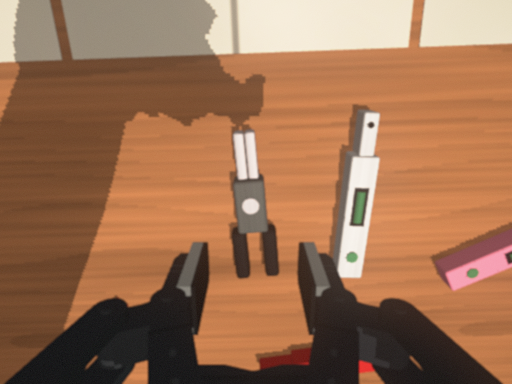

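The pliers are at (250,205) and the level at (360,205), both undisturbed.

```bash
python3 - <<'E'
from h import *
s=np.load('pics/w12.npz')
H=ray('wrist',[[244.5,131]],18,s)[0,:2];T=ray('wrist',[[257.5,275]],20,s)[0,:2];G=ray('wrist',[[235,179],[265,177],[268,230],[238,233],[251,206]],24,s)[:,:2]
d=H-T;a=np.arctan2(d[1],d[0]);e=d/np.linalg.norm(d);print('yaw',np.degrees(a),'len',np.linalg.norm(d),'origin H',H-70*e,'T',T+85*e)
print(G.round(1).tolist(),'grip mid -> origin',G[:4].mean(0)+2.5*e, 'pivot',G[4])
for n in('top0','top2'):
    im=cv2.imread(f'pics/{n}.png')[:,:,::-1]
    try: tool('pliers',im,s,np.array([533,-319.5]),-2,'top');tool('level',im,s,np.array([536,-420.]),-3,'top')
    except Exception as x: print(n,x)
tool('level',cv2.imread('pics/w12.png')[:,:,::-1],s,np.array([536,-420.]),-3)
E
```

```text
yaw 2.7417577108157207 len 152.5173524653446 origin H [ 532.61658007 -316.25083459] T [ 535.09638567 -316.13207854]
[[558.7, -302.2], [559.7, -330.5], [504.5, -332.2], [502.3, -302.3], [530.8, -316.3]] grip mid -> origin [ 533.81326506 -316.67193342] pivot [ 530.82219864 -316.26721298]
pliers origin [ 534.1 -314.9] yaw 2.6 head/tail estimates [-0.4  2.4] len 152.2
level origin [ 531.9 -421.3] yaw -5.0 head/tail estimates [-1.9 -6.2] len 174.3
pliers origin [ 538.8 -321.1] yaw -2.1 head/tail estimates [ 41.8 -30.1] len 226.9
level origin [ 534.3 -418.8] yaw -5.3 head/tail estimates [ 26.1 -29.7] len 225.9
level origin [ 524.1 -421. ] yaw -5.3 head/tail estimates [ -3.1 -20.5] len 187.4
```

```bash
python3 -m handwheel '[[-3.55,0.27,-5,4.6],[-3.55,0.27,-10,4.6],[-3.55,0.27,-13,4.6],[-3.55,0.27,-15,4.6],[-3.55,0.27,-16,4.6],[-3.55,0.27,-16.4,4.6],[-3.55,0.27,-16.4,4.6],[-3.55,0.27,-16.4,4.6]]' 0.6 80
python3 -m handwheel '[[0,0,0,0],[0,0,0,0],[0,0,0,0],[0,0,0,0],[0,0,0,0],[0,0,0,0],[0,0,0,0],[0,0,0,0]]' 0
python3 -c "
from h import *
st()"
python3 -m handwheel '[[0,0,3,0],[0,0,7,0],[0,0,12,0],[0,0,16,0],[0,0,16,0],[0,0,16,0],[0,0,16,0],[0,0,16,0]]'
python3 - <<'E'
from h import *
st(); im,s=snap('wrist','w13')
held('pliers',im,s,18)
print(pocket('pliers'))
E
```

```text
clock: 33.85
eef_pos: [534.2, -316.6, 39.5]
ee_rot: [2.199, 0.05, -2.196]
ft_force: [-0.2, -0.7, -0.0]
gripper_width: 0.6
clock: 34.85
eef_pos: [534.1, -316.4, 39.6]
ee_rot: [2.199, 0.05, -2.197]
ft_force: [-0.3, 1.1, 5.7]
gripper_width: 0.316
t 34.85 pos [ 534.1 -316.4   39.6] jawyaw -87.4 xax [ 0.001 -0.    -1.   ] F [-0.3  1.1  5.7] w 0.316 j [-0.53  0.27 -0.02  1.27  0.    2.56]
clock: 35.85
eef_pos: [533.4, -316.1, 197.2]
ee_rot: [2.197, 0.052, -2.2]
ft_force: [0.0, 0.7, -2.2]
gripper_width: 0.32
t 35.85 pos [ 533.4 -316.1  197.2] jawyaw -87.4 xax [-0.002  0.001 -1.   ] F [ 0.   0.7 -2.2] w 0.32 j [-0.53  0.25  0.25  1.57 -0.    2.56]
pliers tail row 109 tail along 69.8 lateral line slope deg 0.64 at TCP -0.5 w [np.float64(252.5), 117]
[435.52459902 181.75754658]
```

```bash
python3 -m handwheel '[[-1,5,0,10],[-2,10,0,20],[-3,15,0,30],[-4,20,0,40],[-5,25,0,50],[-6,30,0,60],[-7,35,0,70],[-8,38,0,80]]'
python3 -m handwheel '[[-1,3,0,10],[-1.8,6,0,19.9],[-1.8,9,-3,19.9],[-1.8,11.8,-6,19.9],[-1.8,11.8,-7.5,19.9],[-1.8,11.8,-7.5,19.9],[-1.8,11.8,-7.5,19.9],[-1.8,11.8,-7.5,19.9]]'
python3 - <<'E'
from h import *
st(); im,s=snap('wrist','w14'); held('pliers',im,s,18,39.6)
d=s['eef_pos'][:2]-C0;print('now',d@CX,d@CY,'target',435.7,182.0)
E
```

```text
clock: 36.9
eef_pos: [453.0, 65.6, 198.3]
ee_rot: [1.298, 1.15, -1.298]
ft_force: [0.3, 0.4, -1.8]
gripper_width: 0.315
clock: 37.9
eef_pos: [436.3, 181.4, 124.6]
ee_rot: [1.048, 1.303, -1.046]
ft_force: [-0.2, 0.0, -2.8]
gripper_width: 0.317
t 37.9 pos [436.3 181.4 124.6] jawyaw 12.5 xax [ 0.002  0.001 -1.   ] F [-0.2  0.  -2.8] w 0.317 j [ 0.39 -0.11 -0.27  1.41 -0.    1.75]
pliers tail row 0 tail along 110.0 lateral line slope deg -0.06 at TCP 0.5 w [np.float64(254.5), 8]
now 4.742687065014023 86.71152523668113 target 435.7 182.0
```

View pics/w14.png

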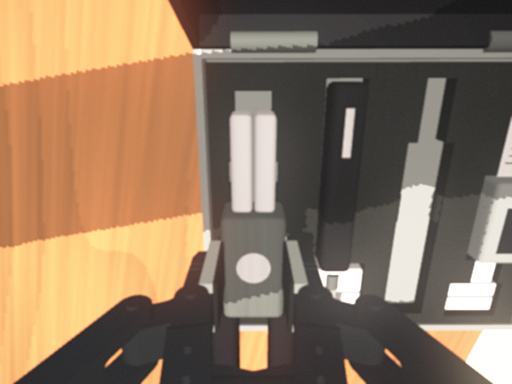

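The held pliers are over their cut-out, whose end shows at (253,100), with the wrench home beside it. Inserting.

```bash
python3 -m handwheel '[[-0.06,0.06,-1,0],[-0.06,0.06,-2.5,0],[-0.06,0.06,-4,0],[-0.06,0.06,-5.1,0],[-0.06,0.06,-5.1,0],[-0.06,0.06,-5.1,0],[-0.06,0.06,-5.1,0],[-0.06,0.06,-5.1,0]]'
python3 -m handwheel '[[0,0,-0.3,0],[0,0,-0.6,0],[0,0,-0.9,0],[0,0,-1.2,0],[0,0,-1.5,0],[0,0,-1.7,0],[0,0,-1.7,0],[0,0,-1.7,0]]'
python3 -m handwheel '[[0,0,-0.1,0],[0,0,-0.2,0],[0,0,-0.3,0],[0,0,-0.3,0],[0,0,-0.3,0],[0,0,-0.3,0],[0,0,-0.3,0],[0,0,-0.3,0]]'
```

```text
clock: 38.95
eef_pos: [435.4, 182.4, 72.9]
ee_rot: [1.047, 1.304, -1.046]
ft_force: [-0.4, 0.0, -1.8]
gripper_width: 0.315
clock: 39.95
eef_pos: [435.9, 182.7, 56.5]
ee_rot: [1.048, 1.304, -1.045]
ft_force: [-0.1, 0.2, 7.1]
gripper_width: 0.321
clock: 40.95
eef_pos: [436.0, 182.7, 56.3]
ee_rot: [1.049, 1.303, -1.043]
ft_force: [-10.4, -5.0, 32.6]
gripper_width: 0.32
```

```bash
python3 -m handwheel '[[0,0,0,0],[0,0,0,0],[0,0,0,0],[0,0,0,0],[0,0,3,0],[0,0,7,0],[0,0,12,0],[0,0,15,0]]' 0.5
python3 -m handwheel '[[1,-5,0,-10],[2,-11,0,-20],[3,-17,0,-30],[4,-23,0,-40],[5,-29,0,-50],[6,-35,0,-60],[7,-41,0,-70],[8,-47,0,-80]]'
python3 -m handwheel '[[1,-5,0,-10],[2,-11,0,-20],[2.9,-13,0,-27.7],[2.9,-13,0,-27.7],[2.9,-13,0,-27.7],[2.9,-13,0,-27.7],[2.9,-13,0,-27.7],[2.9,-13,0,-27.7]]'
python3 - <<'E'
from h import *
st(); im,s=snap('wrist','w15'); im0=im
m=mask(im);lab,n=cv2.connectedComponentsWithStats(m)[1:3]
print([x.tolist() for x in n if x[4]>300])
tool('level',im,s,np.array([532,-421.]),-5)
h=cv2.cvtColor(im,cv2.COLOR_RGB2HSV)
E
```

```text
clock: 41.95
eef_pos: [435.5, 182.4, 204.8]
ee_rot: [1.048, 1.304, -1.045]
ft_force: [0.0, -0.3, -0.7]
gripper_width: 0.502
clock: 42.95
eef_pos: [515.1, -289.8, 202.3]
ee_rot: [2.009, 0.394, -2.009]
ft_force: [0.1, 0.7, 0.3]
gripper_width: 0.498
clock: 43.95
eef_pos: [544.2, -417.2, 202.9]
ee_rot: [-2.176, 0.098, 2.175]
ft_force: [0.8, 0.6, 0.1]
gripper_width: 0.496
t 43.95 pos [ 544.2 -417.2  202.9] jawyaw -95.1 xax [ 0. -0. -1.] F [0.8 0.6 0.1] w 0.496 j [-0.65  0.42  0.47  1.63  0.    2.58]
[[0, 0, 512, 384, 145748], [0, 0, 291, 48, 9757], [299, 0, 171, 18, 1644], [241, 85, 32, 176, 4670], [352, 166, 160, 102, 5639], [5, 242, 496, 142, 28877]]
level origin [ 531.5 -420.3] yaw -3.6 head/tail estimates [-0.2 -0.8] len 170.6
```

View pics/w15.png

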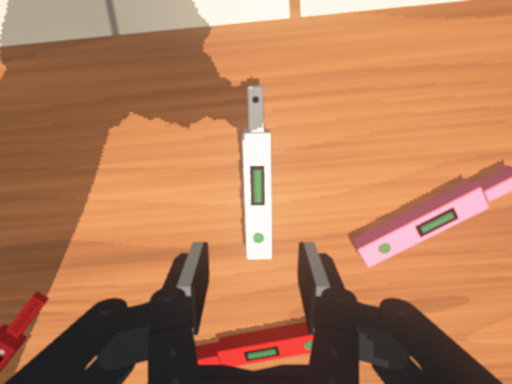

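The level lies at (257,170), clear of the pink and red look-alikes. The measured length of 170.6 mm is right. Grasping.

```bash
python3 -m handwheel '[[-1.3,-0.3,-5,1.5],[-1.3,-0.3,-10,1.5],[-1.3,-0.3,-13,1.5],[-1.3,-0.3,-15,1.5],[-1.3,-0.3,-16,1.5],[-1.3,-0.3,-16.5,1.5],[-1.3,-0.3,-16.5,1.5],[-1.3,-0.3,-16.5,1.5]]' 0.55 80
python3 -m handwheel '[[0,0,0,0],[0,0,0,0],[0,0,0,0],[0,0,0,0],[0,0,0,0],[0,0,0,0],[0,0,0,0],[0,0,0,0]]' 0
python3 -c "
from h import *
st()"
python3 -m handwheel '[[0,0,3,0],[0,0,7,0],[0,0,12,0],[0,0,16,0],[0,0,16,0],[0,0,16,0],[0,0,16,0],[0,0,16,0]]'
python3 - <<'E'
from h import *
st(); im,s=snap('wrist','w16')
held('level',im,s,24)
print(pocket('level'))
E
```

```text
clock: 45.0
eef_pos: [531.5, -421.1, 38.5]
ee_rot: [-2.191, 0.071, 2.188]
ft_force: [-0.3, 0.0, -0.0]
gripper_width: 0.548
clock: 46.0
eef_pos: [531.5, -421.0, 38.5]
ee_rot: [-2.191, 0.071, 2.188]
ft_force: [-0.6, 0.5, 5.4]
gripper_width: 0.274
t 46.0 pos [ 531.5 -421.    38.5] jawyaw -93.7 xax [ 0.001 -0.001 -1.   ] F [-0.6  0.5  5.4] w 0.274 j [-0.67  0.41  0.15  1.31  0.    2.54]
clock: 47.0
eef_pos: [530.8, -420.5, 196.0]
ee_rot: [-2.186, 0.069, 2.19]
ft_force: [-0.8, 0.7, -2.3]
gripper_width: 0.274
t 47.0 pos [ 530.8 -420.5  196. ] jawyaw -93.7 xax [-0.002  0.001 -1.   ] F [-0.8  0.7 -2.3] w 0.274 j [-0.67  0.39  0.43  1.61  0.    2.54]
level tail row 69 tail along 85.5 lateral line slope deg -0.21 at TCP 0.7 w [np.float64(253.0), 77]
[550.48527235 200.07375767]
```

```bash
python3 -m handwheel '[[0,5,0,10],[0,11,0,20],[0,17,0,30],[0,23,0,40],[0,29,0,50],[0,35,0,60],[0,41,0,70],[1,47,0,80]]'
python3 -m handwheel '[[1,4,0,10],[1,8,0,20],[1,11,0,26.2],[1,15,-3,26.2],[1,15,-6,26.2],[1,15,-7.5,26.2],[1,15,-7.5,26.2],[1,15,-7.5,26.2]]'
python3 - <<'E'
from h import *
st(); im,s=snap('wrist','w17'); held('level',im,s,24,38.5)
d=s['eef_pos'][:2]-C0;print('now',d@CX,d@CY,'target -2.2 -29.0')
E
```

```text
clock: 48.05
eef_pos: [540.6, 51.1, 197.7]
ee_rot: [1.379, 1.089, -1.378]
ft_force: [2.0, -0.4, -0.7]
gripper_width: 0.272
clock: 49.05
eef_pos: [551.7, 199.0, 123.9]
ee_rot: [1.048, 1.304, -1.046]
ft_force: [-0.6, -0.8, -2.2]
gripper_width: 0.274
t 49.05 pos [551.7 199.  123.9] jawyaw 12.5 xax [ 0.002  0.001 -1.   ] F [-0.6 -0.8 -2.2] w 0.274 j [0.35 0.16 0.01 1.42 0.   1.7 ]
level tail row 0 tail along 108.7 lateral line slope deg -0.06 at TCP 0.4 w [np.float64(254.5), 8]
now -2.9911218141435922 -29.781070297463376 target -2.2 -29.0
```

```bash
python3 - <<'E'
from h import *
for n in('w16','w17'):
    g=cv2.cvtColor(cv2.imread(f'pics/{n}.png'),cv2.COLOR_BGR2HSV)
    print(n,g[60:84:2,258,1:].tolist(), g[110:150:4,253,2].tolist())
E
python3 -m handwheel '[[-0.1,0.06,-1,0],[-0.1,0.06,-2.5,0],[-0.1,0.06,-4,0],[-0.1,0.06,-5.1,0],[-0.1,0.06,-5.1,0],[-0.1,0.06,-5.1,0],[-0.1,0.06,-5.1,0],[-0.1,0.06,-5.1,0]]'
```

```text
w16 [[142, 237], [146, 229], [143, 227], [146, 226], [142, 221], [50, 210], [12, 245], [6, 253], [4, 255], [7, 253], [10, 249], [11, 249]] [197, 197, 197, 252, 254, 254, 254, 254, 254, 255]
w17 [[40, 38], [23, 34], [13, 57], [24, 97], [21, 99], [19, 122], [20, 151], [20, 155], [18, 157], [19, 159], [18, 156], [19, 159]] [157, 155, 156, 154, 155, 155, 155, 155, 154, 154]
clock: 50.1
eef_pos: [550.4, 200.0, 71.9]
ee_rot: [1.047, 1.304, -1.046]
ft_force: [0.1, 0.1, -1.8]
gripper_width: 0.272
```

No slip (the nose edge is at row 70 both before and after). Pressing home.

```bash
python3 -m handwheel '[[0,0,-0.3,0],[0,0,-0.6,0],[0,0,-0.9,0],[0,0,-1.2,0],[0,0,-1.5,0],[0,0,-1.7,0],[0,0,-1.7,0],[0,0,-1.7,0]]'
python3 -m handwheel '[[0,0,-0.1,0],[0,0,-0.2,0],[0,0,-0.3,0],[0,0,-0.3,0],[0,0,-0.3,0],[0,0,-0.3,0],[0,0,-0.3,0],[0,0,-0.3,0]]'
python3 -m handwheel '[[0,0,0,0],[0,0,0,0],[0,0,0,0],[0,0,0,0],[0,0,3,0],[0,0,7,0],[0,0,12,0],[0,0,15,0]]' 0.45
python3 -c "
from h import *
st()"
```

```text
clock: 51.1
eef_pos: [550.9, 200.2, 55.5]
ee_rot: [1.048, 1.304, -1.045]
ft_force: [0.9, -0.3, 5.0]
gripper_width: 0.27
clock: 52.1
eef_pos: [550.9, 200.2, 55.4]
ee_rot: [1.049, 1.303, -1.043]
ft_force: [-8.7, -4.0, 27.3]
gripper_width: 0.271
clock: 53.1
eef_pos: [550.5, 200.0, 204.1]
ee_rot: [1.048, 1.303, -1.045]
ft_force: [-0.3, 0.4, 0.4]
gripper_width: 0.448
t 53.1 pos [550.5 200.  204.1] jawyaw 12.5 xax [ 0.002  0.001 -1.   ] F [-0.3  0.4  0.4] w 0.448 j [ 0.35  0.16  0.16  1.57 -0.    1.7 ]
```

```bash
python3 -m handwheel '[[-1,-1,3,10],[-2,-2,6,20],[-3,-2,8.8,30],[-4,-2,8.8,40],[-4,-2,8.8,50],[-4,-2,8.8,60],[-4,-2,8.8,70],[-4,-2,8.8,80]]'
python3 -m handwheel '[[0,0,0,9.7],[0,0,0,9.7],[0,0,0,9.7],[0,0,0,9.7],[0,0,0,9.7],[0,0,0,9.7],[0,0,0,9.7],[0,0,0,9.7]]'
python3 - <<'E'
from h import *
st(); im,s=snap('wrist','w18')
sd=camera('side')
a=cv2.resize(im[20:280,120:380,::-1],(580,580),interpolation=cv2.INTER_CUBIC)
b=cv2.resize(sd[70:210,150:290,::-1],(220,220));pad=np.zeros((580,220,3),np.uint8);pad[:220]=b
cv2.imwrite('pics/v18.png',np.hstack([a,pad]))
E
```

```text
clock: 54.1
eef_pos: [510.2, 179.9, 289.3]
ee_rot: [-0.039, 1.571, 0.039]
ft_force: [0.2, 0.6, 0.0]
gripper_width: 0.444
clock: 55.1
eef_pos: [510.1, 179.9, 289.5]
ee_rot: [-0.168, 1.564, 0.168]
ft_force: [-0.5, 1.2, -0.8]
gripper_width: 0.454
t 55.1 pos [510.1 179.9 289.5] jawyaw 102.2 xax [ 0. -0. -1.] F [-0.5  1.2 -0.8] w 0.454 j [ 0.34  0.08  0.24  1.73 -0.    0.13]
```

View pics/v18.png

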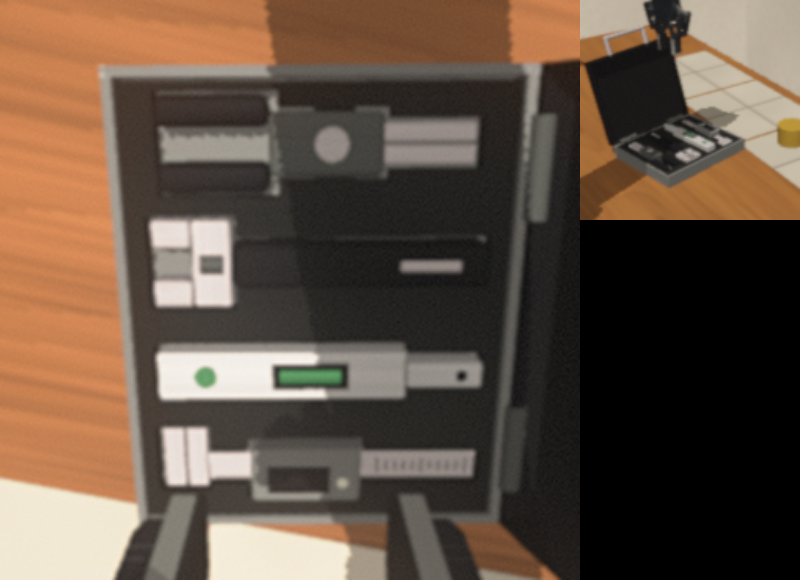

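All four tools are seated with heads the right way, and the lid is still open. Going back to the handle to shut it.

```bash
python3 -m handwheel '[[0,0,4,0],[0,4,7,0],[-1,9,8,0],[-2,14,8,0],[-2.7,19.2,8,0],[-2.7,19.2,5,0],[-2.7,19.2,1,0],[-2.7,19.2,-1.9,0]]' 0.35 60
python3 -m handwheel '[[0,0,0,0],[0,0,0,0],[0,0,0,0],[0,0,0,0],[0,0,0,0],[0,0,0,0],[0,0,0,0],[0,0,0,0]]' 0
python3 -c "
from h import *
st()"
```

```text
clock: 56.2
eef_pos: [482.8, 372.0, 268.5]
ee_rot: [-0.169, 1.565, 0.167]
ft_force: [-0.6, 0.2, 0.2]
gripper_width: 0.348
clock: 57.2
eef_pos: [482.7, 371.1, 269.6]
ee_rot: [-0.17, 1.568, 0.165]
ft_force: [-2.3, -4.6, -16.0]
gripper_width: 0.09
t 57.2 pos [482.7 371.1 269.6] jawyaw 102.2 xax [-0.003 -0.003 -1.   ] F [ -2.3  -4.6 -16. ] w 0.09 j [ 0.66  0.25  0.39  1.72 -0.    0.44]
```

```bash
python3 -m handwheel '[[0.17,-0.81,0.26,0],[0.76,-3.49,0.9,0],[1.44,-6.64,1.24,0],[2.14,-9.81,1.16,0],[2.82,-12.95,0.65,0],[3.48,-15.99,-0.27,0],[4.11,-18.89,-1.58,0],[4.7,-21.6,-3.28,0]]'
python3 -m handwheel '[[0.54,-2.46,-2.04,0],[1.02,-4.65,-4.39,0],[1.43,-6.52,-7.01,0],[1.76,-8.03,-9.87,0],[2.0,-9.17,-12.9,0],[2.17,-9.92,-16.05,0],[2.24,-10.25,-18.6,0],[2.24,-10.25,-19.2,0]]'
python3 -c "
from h import *
st()"
```

```text
clock: 58.2
eef_pos: [530.8, 155.2, 240.3]
ee_rot: [-0.166, 1.56, 0.169]
ft_force: [-0.8, 5.6, -7.5]
gripper_width: 0.089
clock: 59.2
eef_pos: [554.4, 53.5, 49.2]
ee_rot: [-0.166, 1.559, 0.168]
ft_force: [-16.9, -0.2, 38.9]
gripper_width: 0.088
t 59.2 pos [554.4  53.5  49.2] jawyaw 102.2 xax [ 0.005  0.002 -1.   ] F [-16.9  -0.2  38.9] w 0.088 j [ 0.1   0.12 -0.19  1.26  0.   -0.12]
```

```bash
python3 -m handwheel '[[0,0,0.3,0],[0,0,0.3,0],[0,0,0.3,0],[0,0,0.3,0],[0,0,0.3,0],[0,0,0.3,0],[0,0,0.3,0],[0,0,0.3,0]]' 0.35
python3 -m handwheel '[[0,0,5,0],[0,0,10,0],[-1,2,15,0],[-3,4,16.5,0],[-4.7,5.9,16.5,0],[-4.7,5.9,16.5,0],[-4.7,5.9,16.5,0],[-4.7,5.9,16.5,0]]' 0.5
python3 - <<'E'
from h import *
st(); im,s=snap('wrist','w19')
def bar(n,s):
    g=cv2.cvtColor(cv2.imread(f'pics/{n}.png'),cv2.COLOR_BGR2HSV)
    m=((g[...,1]<60)&(g[...,2]>140)).astype(np.uint8);P=[]
    for v in range(160,238,4):
        u=np.flatnonzero(m[v,160:205])+160
        if len(u): P.append([u.mean(),v,len(u)])
    P=np.array(P);X=ray('wrist',P[:,:2],43,s);d=np.polyfit(X[:,0],X[:,1],1)
    print(n,'bar y at x=553',np.polyval(d,553).round(1),'px width',P[:,2].mean())
bar('w1',np.load('pics/w1.npz'));bar('w19',s)
sd=camera('side');cv2.imwrite('pics/s19.png',sd[:,:,::-1])
a=cv2.imread('pics/side0.png').astype(int);b=sd[:,:,::-1].astype(int)
d=abs(a-b).sum(2)[135:190,165:262];print('side diff in case area: mean',d.mean().round(1),'count>90',(d>90).sum(),'of',d.size)
K=cv2.phaseCorrelate(a[135:190,165:262].mean(2),b[135:190,165:262].mean(2).astype(float));print('shift',K)
E
```

```text
clock: 60.2
eef_pos: [552.5, 53.4, 48.6]
ee_rot: [-0.168, 1.564, 0.168]
ft_force: [-0.1, 0.2, -0.5]
gripper_width: 0.349
clock: 61.2
eef_pos: [505.9, 111.9, 213.3]
ee_rot: [-0.167, 1.565, 0.167]
ft_force: [0.1, -0.2, -0.2]
gripper_width: 0.496
t 61.2 pos [505.9 111.9 213.3] jawyaw 102.2 xax [-0. -0. -1.] F [ 0.1 -0.2 -0.2] w 0.496 j [ 0.22 -0.    0.01  1.58 -0.    0.  ]
w1 bar y at x=553 52.8 px width 9.9
w19 bar y at x=553 52.8 px width 9.7
side diff in case area: mean 20.0 count>90 382 of 5335
shift ((-0.051210145632559545, -0.007692948178746661), 0.94388583679759)
```

```bash
python3 - <<'E'
import cv2,numpy as np
a=cv2.imread('pics/side0.png',0);b=cv2.imread('pics/s19.png',0)
for (x0,x1,y0,y1) in((214,256,157,186),(165,260,138,185),(214,256,140,170)):
    t=a[y0:y1,x0:x1];R=cv2.matchTemplate(b[y0-5:y1+5,x0-5:x1+5],t,cv2.TM_CCOEFF_NORMED);i=np.unravel_index(R.argmax(),R.shape)
    print('shift',np.array(i)-5,'score',R.max().round(3),'col',R[3:8,5].round(3))
A=a[130:195,160:265];B=b[130:195,160:265];cv2.imwrite('pics/cmp.png',cv2.resize(np.hstack([A,B]),None,fx=3.8,fy=3.8,interpolation=cv2.INTER_CUBIC))
E
```

```text
shift [0 0] score 0.997 col [0.808 0.934 0.997 0.928 0.788]
shift [0 0] score 0.976 col [0.879 0.948 0.976 0.936 0.856]
shift [0 0] score 0.992 col [0.888 0.966 0.992 0.936 0.828]
```

```bash
python3 - <<'E'
from h import *
a=cv2.imread('pics/side0.png',0);b=cv2.imread('pics/s19.png',0)
for n,(x0,x1,y0,y1) in{'vase+weight':(272,318,142,182),'mug':(118,148,142,178)}.items():
    R_=cv2.matchTemplate(b[y0-5:y1+5,x0-5:x1+5],a[y0:y1,x0:x1],cv2.TM_CCOEFF_NORMED);print(n,np.array(np.unravel_index(R_.argmax(),R_.shape))-5,R_.max())
st();print(r.close_job())
E
```

```text
vase+weight [0 0] 0.9998299
mug [ 5 -5] 0.39213857
t 61.3 pos [505.8 111.9 213.3] jawyaw 102.2 xax [-0.001 -0.    -1.   ] F [ 0.4  0.3 -0.5] w 0.498 j [ 0.22 -0.    0.01  1.58 -0.    0.01]
the job is handed in; nothing more can be done
None
```

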